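# Load the tube shaker, hang its guard door and set the speed

### The arm

A 6-joint arm with a two-finger parallel gripper is mounted at the origin on a cart in front of the work surface, level with it; the furniture and walls round the work are solid. World frame = base frame: x ahead of the robot, y to its left, z up, the work surface at z = 0. Lengths are in mm, angles in rad, forces in N, time in s.
With the tool pointing down it reaches from about 350 to 775 mm from the base axis. Payload 7.3 kg.
Tool frame: the origin (TCP) lies at the very end of the fingers, on their centre line; the grasp point (between the pads) lies 19 mm behind it; z points along the fingers, y is the line along which they close (so a half turn about z gives the same grasp; the last joint's range is limited). The gripper opens to 92 mm and grips with 3 to 60 N. Pads are 19 mm wide; open, the fingers measure 130 mm over their backs; the gripper's body (75 mm by 190 mm) begins 47 mm behind the grasp point.
Start: joints at [-1.443, 0.342, 1.524, -0, 1.275, -0.146], TCP at [141.978, -505.457, 226.741] pointing down, gripper open.
Joint ranges: [-2.53, 2.53], [-0.77, 2.02], [0.04, 2.7], [-1, 4.14], [0.28, 2.66], [-3.11, 3.11]. Speed limits (rad/s): [2.57, 2.57, 3.14, 3.14, 3.14, 3.14].

### API

Orientations are given as [roll, pitch, yaw] about the fixed x, y, z axes, in that order (R = Rz(yaw) Ry(pitch) Rx(roll)).
In Python, from plant import get_obs, vision, workorder gives the robot as it stands.
- The arm moves only by the shell command python3 -m pendant 'ROWS' [OPENING]. ROWS is a JSON object of lists of equal length, an entry for each row: "dp": the shift along the tool's x, y, z in m, a list of three; "rotation": the turn, a rotation vector about the tool's x, y, z in rad, a list of three. A call has 1 to 8 rows; each row is the pose to reach, as a shift and turn from the pose commanded when the call began, along the tool's axes at that moment; what a row does not reach only later rows make up. A row lasts 1/8 s, in which the tool goes at most 62.5 mm and 10.7 degrees, less where a joint would pass 70% of its speed; a pose out of reach is approached as far as the arm can. A call with a gripper value outside its range is refused whole. OPENING is the finger opening in m, from 0 to 0.0918, set as the call begins (- or left out, the last holds). The fingers move at their own pace and stop on an object; the grip force is fixed at half the most. Time passes only in rows, so rows that repeat a pose let the fingers close. It gives the time, the measured TCP pose, the force, the opening and the grip force at its end, in the units of the state.
- get_obs(): the state, without advancing time (a new reading comes with each control period).
- vision.capture(name): name is "scene" or "top" or "wrist"; returns a dict with "pixels" (400x640x3 uint8, red, green, blue), "vfov" (degrees; the focal length in pixels is half the picture's height over the tangent of half this angle, whatever the lens; pixels are square), "cx", "cy" (the principal point, pixels), "pose" (4x4, takes a point from camera to world coordinates); the wrist camera has in their place "T_tool_cam" (4x4, takes a point from camera to tool coordinates, whose origin is the TCP and whose axes are the flange's). Camera axes: x right, y up, looking along -z (the intrinsics and any distortion apply to the point x, -y, -z); pixel columns grow to the right and rows downward; lengths in mm; the calibration is good to about 2 mm. A picture is of the moment at which its call begins: read the wrist's pose just before it. There is no depth.
- workorder.close_job(): hands the job in; it is judged then, once.
The state is a dict: "time": time; "joint_positions": joint angles; "dq": joint speeds; "tau": joint torques, N m; "tool_pos": TCP position; "tcp_rot": TCP orientation; "contact_force": force on the tool from outside, world axes, zero at the start; "moment": the same for the moment, N m; "grip_width": finger opening in mm; "finger_force": force on a finger pad.
Only numpy, scipy, OpenCV 4.12 (cv2) and the standard library are available. Lean on these libraries where they do the work, as an engineer would, in place of code of your own. Each camera call takes 0.05 s, during which the arm holds its last target. There are 200 camera calls.

### The job

Get the tube shaker ready to run: pull every capped tube out of the white rack and stand each one upright in a well of the shaker's grey insert, and take the washed clear door from its drying stand, lower it so that both hinge knuckles drop fully onto the two upright pins of the guard, and swing it shut. Only when all tubes are in and the door is shut, turn the outer ring of the double control until its white line points at the long mark, without turning the small timer knob in its middle; leave the other things on the bench where they are.

Things in the scene. Friction and masses are not known exactly. Their poses are not given: they have to be found in the camera images.
- shaker: Tube shaker, fixed. Origin on the worktop under the middle of its guard; x from open front to back, y left, z up (mm): white housing x +-100, y -255..118, top z 70; clear guard z 70..200, open on top: back pane x 84, side panes y +-100, front posts 14 wide with front faces at x -88; inside, grey insert 62 x 170, top z 134, four wells in a row along y; black control deck y -122..-250, z 73
- well_1 (a point): floor centre of the leftmost well (y = +63 mm in the shaker's frame); each well is 32 mm square and 50 mm deep, floor at z 84; a tube in it reaches z 202 and may lean a little
- well_2 (a point): floor centre of the second well from the left (y = +21), the same size
- well_3 (a point): floor centre of the third well (y = -21), the same size
- well_4 (a point): floor centre of the rightmost well (y = -63), the same size
- pin_lower (a point): foot of the lower hinge pin: on its axis, at the top face of its bracket (x -100, y +101, z 88 mm in the shaker's frame). The pin is 8 mm thick and stands 16 mm upright, the last 5 mm a cone. Bracket below it: 24 x 23 x 8 mm, in front of the left front post
- pin_upper (a point): foot of the upper pin, above the lower one (z 176; 1 mm further back), same pin and bracket. As the lower knuckle must pass under the upper bracket, bring the door in from the front held 18 to 60 mm above its seated height, both knuckles over their pins, then lower it straight down
- door: Loose lift-off door, 350 g. Origin: hinge axis at the underside of the lower knuckle; z up, y from the free edge to the hinge, x to its inner side. Clear framed leaf y -14..-203, z -10..110, x 3.5..11.5 mm; mass centre y -105. Hung and shut: origin at pin_lower, axes parallel to the shaker's, leaf against the front posts; it opens with the free edge towards -x and falls shut only very weakly
- knuckle_lower (a point): centre of the underside of the lower knuckle: a tube 19 mm outside, 12 mm inside, 18 mm high (2 mm play all round on its pin), at the door's origin
- knuckle_upper (a point): centre of the underside of the upper knuckle, same size, 88 mm above the lower one
- door_grip (a point): point to take the door by, in the black grip on its top edge: 74 mm long along the door's y, 14 mm thick along its x, z 108 to 144 mm in the door's frame; this point is at (7.5, -108.5, 130). The leaf's top edge is at z 110
- door_stand: White drying stand, fixed, base 110 x 180 x 12 mm, origin under its centre. The door stands upright in 11 mm wide slots along the stand's y, between cheeks up to z 56, its lower edge at z 12, its knuckles at the +y end; it can lean by 0.06 rad. Lift it straight up by at least 50 mm
- rack: White two-level tube rack, loose, 0.7 kg, 80 x 196 x 65 mm, origin under its centre; up to four tubes stand in a row along its y at y = +66, +22, -22, -66 mm, in 28 mm square holes of the top plate (z 60..65), on its floor at z 6
- tube_1: Capped conical tube, 118 mm long, 45 g: clear body 25 mm thick (tapering over the lowest 16 mm), ribbed blue screw cap 30 mm thick over the top 18 mm. Origin: centre of its bottom tip; z along the tube up to the cap. Which of the four are there varies; all are alike
- tube_2: Capped conical tube, 118 mm long, 45 g: clear body 25 mm thick (tapering over the lowest 16 mm), ribbed blue screw cap 30 mm thick over the top 18 mm. Origin: centre of its bottom tip; z along the tube up to the cap. Which of the four are there varies; all are alike
- tube_3: Capped conical tube, 118 mm long, 45 g: clear body 25 mm thick (tapering over the lowest 16 mm), ribbed blue screw cap 30 mm thick over the top 18 mm. Origin: centre of its bottom tip; z along the tube up to the cap. Which of the four are there varies; all are alike
- tube_4: Capped conical tube, 118 mm long, 45 g: clear body 25 mm thick (tapering over the lowest 16 mm), ribbed blue screw cap 30 mm thick over the top 18 mm. Origin: centre of its bottom tip; z along the tube up to the cap. Which of the four are there varies; all are alike
- knob_axis (a point): axis of the double control at the deck's surface (z 73 mm in the shaker's frame), 84 mm from the guard's side pane. Outer speed ring: 50 mm thick, 0.5 to 20.5 mm above the deck, white line on its top, flat skirt 58 mm. Inner timer knob on it: 24 mm thick, up to 42 mm above the deck. Long white mark: 35 to 53 mm from the axis towards (+0.62, +0.78) in the shaker's x, y, among short ones
- speed_ring (a joint): turn of the outer ring from its end stop, rad; grows clockwise seen from above, 0 to 3.9, with light friction (0.06 N m) and stays where it is left. At 1.30 its white line points at the long mark
- timer_knob (a joint): turn of the inner timer knob, rad, clockwise; turns very easily (0.008 N m)
- timer_tip (a point): end of the timer knob's white line, 10.5 mm from the axis, on its top
- timer: white digital bench timer, 62 x 66 x 16 mm, lying near the robot; origin under its centre
- marker: red-capped marker, 137 mm long, lying near the robot; origin under its centre
- scissors: small scissors lying flat left of and behind the shaker, 54 x 121 x 6 mm; origin under its centre
Mind the look-alikes: they are no part of the job. Leave any orange look-alike of the tube_1 alone.

How it is judged:
By the outcome, as a careful person would: the job done as asked, in the order asked, and still so for the second after the job is handed in, with the robot touching nothing.
Of tube_1, tube_2, tube_3, tube_4 only 2 to 4 are there at a start; the rules pass over those that are not, and their reading is None.
At some moment in a run one of rack may be knocked a few centimetres aside while the robot is not near it.
It also fails if it takes over 210 s, if anything falls off the work surface, if the arm or the gripper's body presses on something with over 40 N, if the wrist force passes 120 N, or if a joint passes its speed limit or range.

## Working session

There is one attempt and no reset: what is moved stays moved. The work goes in short steps, Python scripts to look and compute and a shell command to move; the robot and the scene stay as the last step left them, time stands still between calls to the robot, and variables do not carry over. Pictures are saved under pics/ and viewed, at most 14 in all, crops included, and the job is handed in when it is done.

```bash
ls; mkdir -p pics
python3 - <<'E'
from plant import get_obs, vision
import cv2,numpy as np
o=get_obs();print({k:np.round(v,3).tolist() for k,v in o.items()})
for n in ["scene","top","wrist"]:
    c=vision.capture(n);cv2.imwrite(f"pics/{n}0.png",c["pixels"][:,:,::-1])
    print(n,{k:(np.round(v,3).tolist()) for k,v in c.items() if k!="pixels"})
a=[cv2.imread(f"pics/{n}0.png") for n in("scene","top")]
E
```

```text
pics
{'time': 0.0, 'joint_positions': [-1.443, 0.343, 1.525, -0.0, 1.275, -0.146], 'dq': [-0.001, -0.0, -0.001, 0.001, -0.001, -0.001], 'tau': [0.001, -43.124, -24.422, 0.072, 0.056, -0.0], 'tool_pos': [141.926, -505.04, 226.04], 'tcp_rot': [-3.14, -0.0, 0.274], 'contact_force': [-0.637, -0.009, 0.575], 'moment': [-0.021, -0.063, 0.006], 'finger_force': 0.0, 'grip_width': 91.863}
scene {'vfov': 52.685, 'cx': 312.878, 'cy': 191.685, 'pose': [[0.787, 0.307, -0.535, -130.791], [-0.617, 0.415, -0.669, -812.947], [0.016, 0.857, 0.516, 795.13], [0.0, 0.0, 0.0, 1.0]]}
top {'vfov': 51.07, 'cx': 319.461, 'cy': 203.702, 'pose': [[0.121, 0.968, -0.221, 314.782], [-0.993, 0.118, -0.023, 14.629], [0.004, 0.222, 0.975, 1305.125], [0.0, 0.0, 0.0, 1.0]]}
wrist {'vfov': 69.895, 'cx': 313.97, 'cy': 199.923, 'T_tool_cam': [[-0.0, 0.967, 0.256, 68.281], [1.0, 0.0, 0.0, 0.186], [-0.0, 0.256, -0.967, -157.039], [0.0, 0.0, 0.0, 1.0]]}
```

View pics/scene0.png

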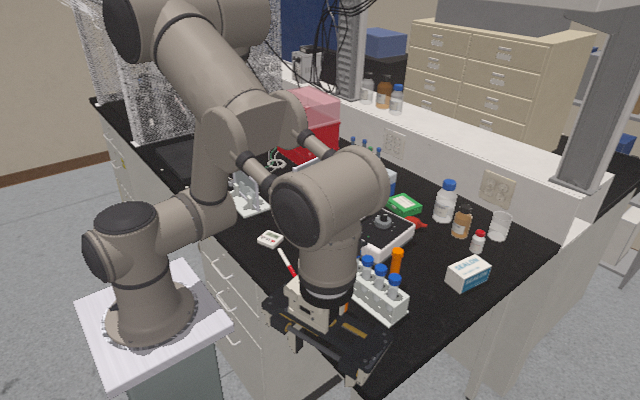

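View pics/top0.png

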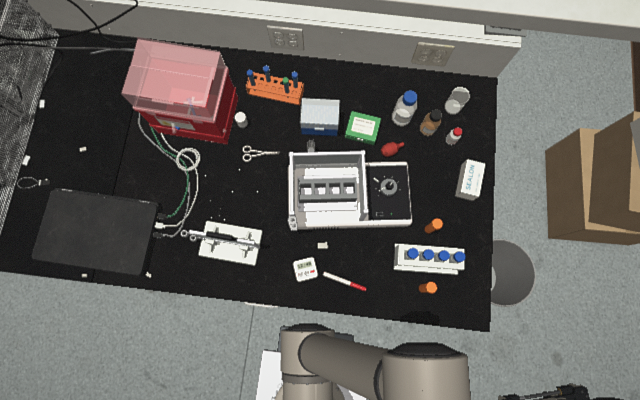

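```bash
cat > h.py <<'E'
from plant import get_obs, vision
import cv2,numpy as np,pickle
from scipy.spatial.transform import Rotation as Ro
from scipy.optimize import least_squares
def tool(o=None):
    o=o or get_obs();T=np.eye(4);T[:3,:3]=Ro.from_euler('xyz',o["tcp_rot"]).as_matrix();T[:3,3]=o["tool_pos"];return T
def cap(n,tag):
    T=tool();c=vision.capture(n)
    if n=="wrist": c["pose"]=T@c["T_tool_cam"]
    pickle.dump(c,open(f"pics/{tag}.pkl","wb"));cv2.imwrite(f"pics/{tag}.png",c["pixels"][:,:,::-1]);return c
def load(tag): return pickle.load(open(f"pics/{tag}.pkl","rb"))
def ray(c,px):
    f=200/np.tan(np.radians(c["vfov"]/2));d=np.array([(px[0]-c["cx"])/f,-(px[1]-c["cy"])/f,-1]);P=np.array(c["pose"])
    d=P[:3,:3]@d;return P[:3,3],d/np.linalg.norm(d)
def atz(c,px,z):
    p,d=ray(c,px);return p+d*(z-p[2])/d[2]
def proj(c,X):
    f=200/np.tan(np.radians(c["vfov"]/2));P=np.array(c["pose"]);q=(np.atleast_2d(X)-P[:3,3])@P[:3,:3]
    return np.c_[c["cx"]-f*q[:,0]/q[:,2],c["cy"]+f*q[:,1]/q[:,2]]
def tri(*cps):
    A=np.zeros((3,3));b=np.zeros(3);L=[ray(c,p) for c,p in cps]
    for p,d in L: M=np.eye(3)-np.outer(d,d);A+=M;b+=M@p
    X=np.linalg.solve(A,b);return X,[round(float(np.linalg.norm((np.eye(3)-np.outer(d,d))@(X-p))),1) for p,d in L]
def crop(src,box,s,out):
    im=cv2.imread(f"pics/{src}.png");x0,y0,x1,y1=box;k=cv2.resize(im[y0:y1,x0:x1],None,fx=s,fy=s,interpolation=cv2.INTER_CUBIC)
    for x in range((x0+19)//20*20,x1,20):
        cv2.line(k,(int((x-x0+.5)*s),0),(int((x-x0+.5)*s),6),(0,255,255),1);cv2.putText(k,str(x),(int((x-x0)*s)-10,16),0,.35,(0,255,255),1)
    for y in range((y0+19)//20*20,y1,20):
        cv2.line(k,(0,int((y-y0+.5)*s)),(6,int((y-y0+.5)*s)),(0,255,255),1);cv2.putText(k,str(y),(8,int((y-y0)*s)+4),0,.35,(0,255,255),1)
    cv2.imwrite(f"pics/{out}.png",k)
def move(X,yaw=None):
    "tool-frame dp (m) and rotvec to reach world TCP X with pointing-down yaw"
    T=tool();dp=T[:3,:3].T@(np.array(X)-T[:3,3])/1000
    r=np.zeros(3)
    if yaw is not None: r=Ro.from_matrix(T[:3,:3].T@Ro.from_euler('xyz',[np.pi,0,yaw]).as_matrix()).as_rotvec()
    print("dp",np.round(dp,4).tolist(),"rot",np.round(r,4).tolist())
E
python3 - <<'E'
from h import *
c=vision.capture("top");pickle.dump(c,open("pics/top0.pkl","wb"))
for n,p,z in [("rackcap%d"%i,p,124) for i,p in enumerate([(412,253),(428,254),(443,256),(459,256)])]+[("knob",(389,186),110),("shakerFL",(290,228),70),("shakerFR",(411,224),70),("shakerBR",(408,162),70),("w1",(310,194),134),("w4",(352,190),134),("standmid",(230,243),40),("grip",(228,237),140),("kn",(186,233),100)]:
    print(n,np.round(atz(c,p,z),0))
crop("top0",(170,140,470,300),2.6,"c1")
E
```

```text
rackcap0 [ 473. -234.  124.]
rackcap1 [ 475. -279.  124.]
rackcap2 [ 475. -321.  124.]
rackcap3 [ 480. -366.  124.]
knob [ 664. -155.  110.]
shakerFL [510. 122.  70.]
shakerFR [ 566. -236.   70.]
shakerBR [ 760. -213.   70.]
w1 [605.  73. 134.]
w4 [632. -46. 134.]
standmid [447. 299.  40.]
grip [453. 285. 140.]
kn [454. 417. 100.]
```

View pics/c1.png

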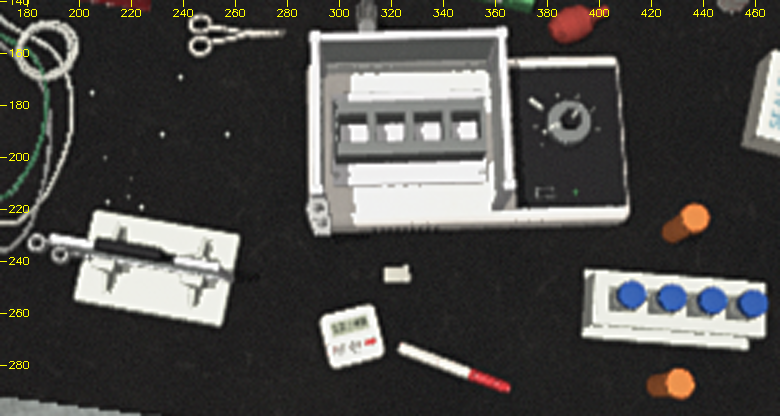

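Run:
```python
from h import *
move([500,-150,330],0.0)
```

```text
dp [0.4408, -0.2453, -0.1034] rot [-0.0009, -0.0, 0.2737]
```

```bash
python3 -m pendant '{"dp":[[0.05,-0.03,-0.05],[0.44,-0.245,-0.103],[0.44,-0.245,-0.103],[0.44,-0.245,-0.103],[0.44,-0.245,-0.103],[0.44,-0.245,-0.103],[0.44,-0.245,-0.103],[0.44,-0.245,-0.103]],"rotation":[[0,0,0.1],[0,0,0.274],[0,0,0.274],[0,0,0.274],[0,0,0.274],[0,0,0.274],[0,0,0.274],[0,0,0.274]]}'
python3 - <<'E'
from h import *
move([500,-150,330],0.0)
E
```

```text
time: 1.2
tool_pos: [482.8, -166.4, 326.6]
tcp_rot: [3.141, -0.0, -0.0]
contact_force: [0.3, -1.7, -0.7]
grip_width: 92.0
finger_force: 0.0
dp [0.0172, -0.0164, -0.0034] rot [0.0004, -0.0002, -0.0002]
```

```bash
python3 -m pendant '{"dp":[[0,0,0],[0,0,0],[0,0,0]],"rotation":[[0,0,0],[0,0,0],[0,0,0]]}' | head -3
python3 -c "
from h import *
cap('wrist','w1')"
python3 -m pendant '{"dp":[[0.04,-0.30,0],[0.04,-0.30,0],[0.04,-0.30,0],[0.04,-0.30,0],[0.04,-0.30,0],[0.04,-0.30,0],[0.04,-0.30,0],[0.04,-0.30,0]],"rotation":[[0,0,0],[0,0,0],[0,0,0],[0,0,0],[0,0,0],[0,0,0],[0,0,0],[0,0,0]]}'|head -3
python3 -c "
from h import *
cap('wrist','w2')
a=cv2.imread('pics/w1.png');b=cv2.imread('pics/w2.png')
crop('w1',(0,0,640,400),1.25,'w1b')
crop('w2',(0,0,640,400),1.25,'w2b')
"
```

```text
time: 1.58
tool_pos: [480.8, -169.1, 326.1]
tcp_rot: [3.142, 0.001, -0.002]
time: 2.62
tool_pos: [521.8, 130.2, 326.4]
tcp_rot: [3.141, -0.0, -0.003]
```

View pics/w1b.png

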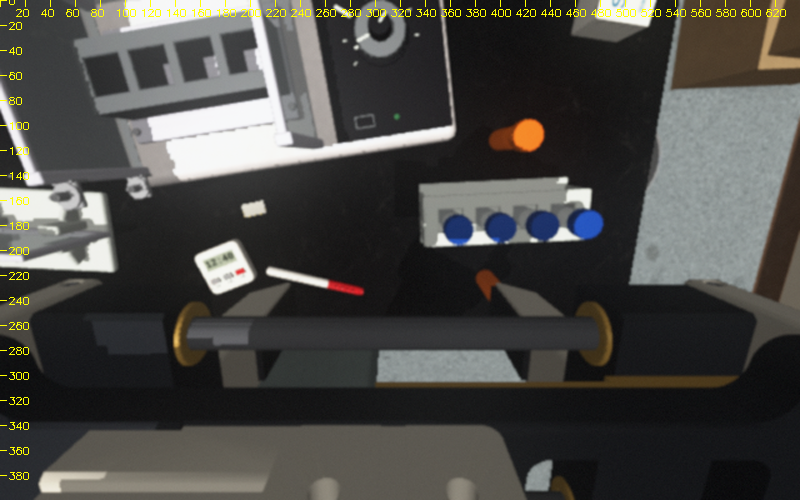

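View pics/w2b.png

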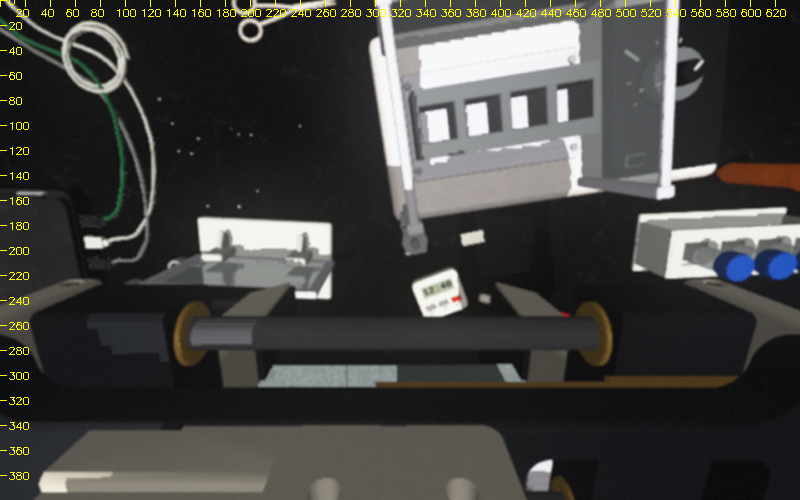

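Run:
```python
from h import *
print(np.round(get_obs()["joint_positions"],3))
w1,w2,t=load('w1'),load('w2'),load('top0')
def blobs(c,lo,hi):
    h=cv2.cvtColor(c["pixels"],cv2.COLOR_RGB2HSV);m=cv2.inRange(h,lo,hi)
    n,l,s,ce=cv2.connectedComponentsWithStats(m);return [(np.round(ce[i],1).tolist(),s[i].tolist()) for i in range(1,n) if s[i,4]>25]
for n,c in (("w1",w1),("top",t)): print(n,"blue",blobs(c,(105,150,60),(125,255,255)),"\n orange",blobs(c,(5,180,100),(18,255,255)))
for a,b in [((366.5,183),(412,253.5)),((400,182),(428,254.5)),((434.5,180),(443.5,255.5)),((470.5,179),(459,256.5)),((423,108),(435,224))]:
    print(tri((w1,a),(t,b)), np.round(atz(w1,a,124),1))
crop('w2',(290,0,590,205),2.65,'c2')
move([480,-150,250],-np.pi/2)
```

```text
[ 0.102  0.311  1.297 -0.     1.534  1.676]
w1 blue [([469.1, 178.8], [455, 168, 28, 24, 518]), ([400.3, 181.8], [389, 171, 23, 23, 386]), ([434.3, 180.1], [423, 170, 24, 22, 396]), ([366.2, 183.4], [356, 173, 21, 23, 374])] 
 orange [([416.4, 108.5], [393, 95, 43, 27, 774]), ([388.5, 225.9], [382, 219, 14, 19, 135])]
top blue [([249.2, 72.4], [247, 70, 5, 7, 26]), ([409.3, 97.6], [403, 91, 14, 14, 149]), ([318.4, 131.8], [301, 129, 36, 7, 151]), ([412.4, 253.0], [408, 249, 10, 9, 77]), ([428.1, 254.2], [423, 250, 11, 10, 77]), ([443.5, 255.2], [439, 251, 11, 10, 77]), ([459.1, 256.5], [454, 252, 11, 10, 86])] 
 orange []
(array([ 473.14776057, -238.22365644,  108.61499785]), [1.1, 1.1]) [ 476.2 -236.5  124. ]
(array([ 475.26845747, -281.83522211,  113.87526097]), [0.5, 0.5]) [ 477.3 -279.2  124. ]
(array([ 477.86398322, -325.7734187 ,  115.36762627]), [0.9, 0.9]) [ 479.8 -323.   124. ]
(array([ 479.94712669, -367.84134713,  122.72839879]), [1.7, 1.7]) [ 481.  -368.7  124. ]
(array([ 565.36786725, -296.24169202,  125.04403738]), [3.7, 3.7]) [ 567.4 -300.   124. ]
dp [-0.0411, 0.2804, 0.0765] rot [0.0001, -0.0003, 1.568]
```

View pics/c2.png

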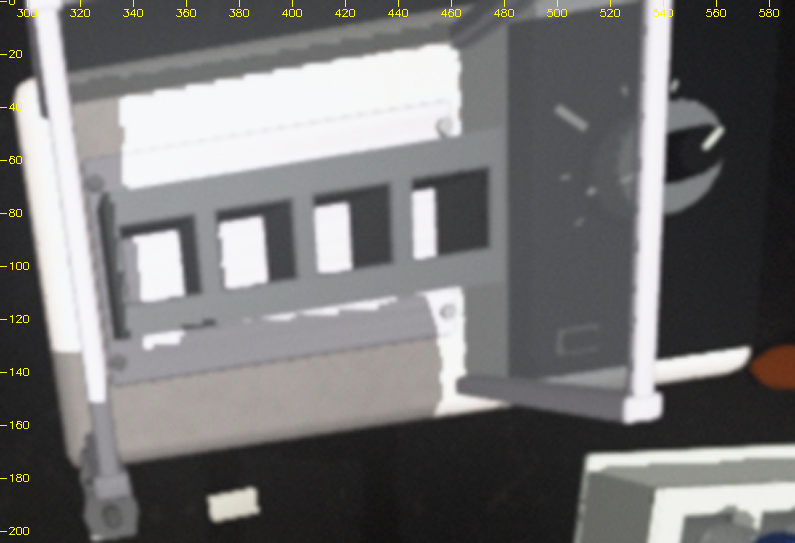

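```bash
cat > fit.py <<'E'
from h import *
def fit(obs,x0,zfree=True):
    "obs: list of (cam, px, model xyz mm); fit x,y,yaw,(z)"
    def r(p):
        R=Ro.from_euler('z',p[2]).as_matrix();t=np.array([p[0],p[1],p[3] if zfree else 0])
        return np.concatenate([(proj(c,R@np.array(m)+t)-px).ravel() for c,px,m in obs])
    s=least_squares(r,x0,x_scale=[10,10,.05,10],loss='soft_l1');e=r(s.x).reshape(-1,2)
    return s.x,e
E
python3 - <<'E'
from fit import *
w2,w1=load('w2'),load('w1')
W={63:[(121,228),(193,215),(201,293),None],21:[(216,211),(291,200),(297,277),(224,289)],-21:[(313,194),(389,182),(393,263),(318,273)],-63:[(411,178),(488,168),(490,245),(413,258)]}
obs=[]
for y,cs in W.items():
    for (dx,dy),p in zip([(16,16),(16,-16),(-16,-16),(-16,16)],cs):
        if p: obs.append((w2,np.array(p)/2.65+[290,0]-.3,(dx,y+dy,134)))
for zf in (True,False):
    s,e=fit(obs,[630,10,.15,0],zf);print(np.round(s,3),"rms",np.round(np.sqrt((e**2).mean()),2),np.abs(e).max())
R=Ro.from_euler('z',s[2]).as_matrix();t=np.array([s[0],s[1],0])
for n,m in dict(pinU=(-99,101,192),pinL=(-100,101,104),knob=(0,-184,73+42),postR=(-81,-100,200),w1=(0,63,134),w4=(0,-63,134)).items():
    X=R@np.array(m)+t;print(n,np.round(X,1),"w2",proj(w2,X).round(1),"w1",proj(w1,X).round(1))
E
```

```text
[ 6.29004e+02  2.49970e+01  1.52000e-01 -1.76900e+00] rms 0.34 0.760753798653127
[6.28794e+02 2.55490e+01 1.51000e-01 0.00000e+00] rms 0.38 0.9447419626080773
pinU [515.7 110.5 192. ] w2 [[332.5 197.4]] w1 [[ 37.8 158.9]]
pinL [514.7 110.3 104. ] w2 [[328.5 182. ]] w1 [[100.7 151.8]]
knob [ 656.5 -156.3  115. ] w2 [[555.1  65.5]] w1 [[302.2  27.2]]
postR [563.8 -85.5 200. ] w2 [[533.5 151.3]] w1 [[224.9 108.2]]
w1 [619.3  87.8 134. ] w2 [[350.1  98. ]] w1 [[83.3 59.7]]
w4 [638.3 -36.7 134. ] w2 [[460.1  80. ]] w1 [[193.   40.5]]
```

Run:
```python
from h import *
move([476,-237,240],np.pi/2+.036)
```

```text
dp [-0.0448, 0.3674, 0.0865] rot [0.0003, 0.0001, -1.6096]
```

```bash
python3 -m pendant '{"dp":[[-0.045,0.367,0],[-0.045,0.367,0],[-0.045,0.367,0],[-0.045,0.367,0.086],[-0.045,0.367,0.086],[-0.045,0.367,0.086],[-0.045,0.367,0.086],[-0.045,0.367,0.086]],"rotation":[[0,0,-0.18],[0,0,-0.36],[0,0,-0.54],[0,0,-0.72],[0,0,-0.9],[0,0,-1.08],[0,0,-1.26],[0,0,-1.44]]}' 0.065 | head -3
python3 -m pendant '{"dp":[[0,0,0],[0,0,0],[0,0,0]],"rotation":[[0,0,-0.168],[0,0,-0.168],[0,0,-0.168]]}'
python3 - <<'E'
from h import *
c=cap('top','top1')
h=cv2.cvtColor(c["pixels"],cv2.COLOR_RGB2HSV);m=cv2.inRange(h,(105,150,60),(125,255,255));n,l,s,ce=cv2.connectedComponentsWithStats(m);print([np.round(ce[i],1).tolist() for i in range(1,n) if s[i,4]>40])
move([476,-237,94],np.pi/2+.036)
E
```

```text
time: 3.68
tool_pos: [474.6, -238.6, 238.6]
tcp_rot: [-3.139, -0.0, 1.391]
time: 4.05
tool_pos: [476.4, -235.4, 240.5]
tcp_rot: [3.141, 0.0, 1.555]
contact_force: [-0.4, 0.1, -0.8]
grip_width: 65.1
finger_force: 0.0
[[409.3, 97.6], [318.5, 131.8], [460.5, 256.7]]
dp [-0.0017, -0.0005, 0.1465] rot [0.0003, 0.0003, -0.0511]
```

```bash
python3 -m pendant '{"dp":[[-0.002,0,0.06],[-0.002,0,0.11],[-0.002,0,0.146],[-0.002,0,0.146],[-0.002,0,0.146]],"rotation":[[0,0,-0.05],[0,0,-0.05],[0,0,-0.05],[0,0,-0.05],[0,0,-0.05]]}'
python3 -m pendant '{"dp":[[0,0,0],[0,0,0],[0,0,0],[0,0,0],[0,0,0]],"rotation":[[0,0,0],[0,0,0],[0,0,0],[0,0,0],[0,0,0]]}' 0.01
python3 - <<'E'
from h import *
move([476,-237,280],np.pi/2+.151)
E
```

```text
time: 4.72
tool_pos: [477.5, -237.6, 95.8]
tcp_rot: [3.14, 0.002, 1.608]
contact_force: [-1.1, -0.2, -0.3]
grip_width: 65.1
finger_force: 0.0
time: 5.35
tool_pos: [476.7, -237.1, 94.5]
tcp_rot: [3.141, 0.0, 1.609]
contact_force: [-1.3, 0.9, 1.6]
grip_width: 29.1
finger_force: 30.0
dp [0.0001, -0.0006, -0.1855] rot [0.0001, 0.0003, -0.113]
```

```bash
python3 -m pendant '{"dp":[[0,0,-0.05],[0,0,-0.11],[0,0,-0.17],[0,0,-0.216],[0,0,-0.216],[0,0,-0.216]],"rotation":[[0,0,0],[0,0,0],[0,0,-0.05],[0,0,-0.113],[0,0,-0.113],[0,0,-0.113]]}'
python3 - <<'E'
from h import *
c=cap('wrist','w3')
h=cv2.cvtColor(c["pixels"],cv2.COLOR_RGB2HSV);m=cv2.inRange(h,(105,120,40),(125,255,255));n,l,s,ce=cv2.connectedComponentsWithStats(m);print([(np.round(ce[i],1).tolist(),s[i].tolist()) for i in range(1,n) if s[i,4]>40])
T=tool()
for z in(-29.5,-11.5): print([proj(c,(T@[x,0,z,1])[:3]).round(1).tolist() for x in (-15,0,15)])
move([619.3,87.8,310],np.pi/2+.151)
E
```

```text
time: 6.1
tool_pos: [476.2, -236.8, 309.3]
tcp_rot: [-3.14, -0.001, 1.721]
contact_force: [0.2, 0.2, -1.1]
grip_width: 29.5
finger_force: 30.0
[([314.2, 242.6], [286, 229, 57, 25, 1029]), ([313.9, 285.3], [289, 280, 50, 14, 517])]
[[[314.1, 293.8]], [[314.1, 267.0]], [[314.1, 238.6]]]
[[[314.1, 275.6]], [[314.1, 251.3]], [[314.1, 225.8]]]
dp [0.2993, 0.1903, -0.0011] rot [-0.0022, -0.002, -0.0004]
```

```bash
python3 -m pendant '{"dp":[[0.299,0.19,-0.001],[0.299,0.19,-0.001],[0.299,0.19,-0.001],[0.299,0.19,-0.001],[0.299,0.19,-0.001],[0.299,0.19,-0.001],[0.299,0.19,-0.001],[0.299,0.19,-0.001]],"rotation":[[0,0,0],[0,0,0],[0,0,0],[0,0,0],[0,0,0],[0,0,0],[0,0,0],[0,0,0]]}'
python3 - <<'E'
from h import *
move([619.3,87.8,174],np.pi/2+.151)
E
```

```text
time: 7.15
tool_pos: [619.0, 86.7, 309.7]
tcp_rot: [-3.139, 0.0, 1.722]
contact_force: [0.4, -0.3, -0.5]
grip_width: 29.4
finger_force: 30.0
dp [0.0011, 0.0009, 0.1357] rot [-0.0031, 0.0002, -0.0001]
```

```bash
python3 -m pendant '{"dp":[[0.001,0.0005,0.05],[0.001,0.0005,0.08],[0.001,0.0005,0.095],[0.001,0.0005,0.11],[0.001,0.0005,0.11]],"rotation":[[0,0,0],[0,0,0],[0,0,0],[0,0,0],[0,0,0]]}'
```

```text
time: 7.78
tool_pos: [619.6, 87.7, 200.8]
tcp_rot: [-3.141, 0.0, 1.721]
contact_force: [0.7, -0.1, 0.4]
grip_width: 29.1
finger_force: 30.0
```

```bash
python3 -m pendant '{"dp":[[0,0,0.014],[0,0,0.024],[0,0,0.027],[0,0,0.027]],"rotation":[[0,0,0],[0,0,0],[0,0,0],[0,0,0]]}'
python3 -m pendant '{"dp":[[0,0,0],[0,0,0],[0,0,0]],"rotation":[[0,0,0],[0,0,0],[0,0,0]]}' 0.065
python3 -m pendant '{"dp":[[0,0,-0.06],[0,0,-0.12],[0,0,-0.13],[0,0,-0.13]],"rotation":[[0,0,0],[0,0,0],[0,0,0],[0,0,0]]}'
python3 - <<'E'
from h import *
c=cap('wrist','w4');t=cap('top','top2')
for c in(c,t):
    h=cv2.cvtColor(c["pixels"],cv2.COLOR_RGB2HSV);m=cv2.inRange(h,(105,120,40),(125,255,255));n,l,s,ce=cv2.connectedComponentsWithStats(m);print([(np.round(ce[i],1).tolist(),s[i].tolist()) for i in range(1,n) if s[i,4]>40])
move([477.5,-280,310],np.pi/2+.036)
E
```

```text
time: 8.28
tool_pos: [619.8, 88.2, 174.1]
tcp_rot: [-3.141, 0.0, 1.722]
contact_force: [-0.7, -0.3, 0.2]
grip_width: 28.9
finger_force: 30.0
time: 8.65
tool_pos: [620.0, 88.2, 174.6]
tcp_rot: [3.141, 0.0, 1.722]
contact_force: [0.4, -0.6, -0.7]
grip_width: 54.5
finger_force: 0.0
time: 9.15
tool_pos: [619.9, 88.2, 304.6]
tcp_rot: [3.141, 0.0, 1.722]
contact_force: [0.1, -0.1, -0.3]
grip_width: 65.1
finger_force: 0.0
[([623.6, 160.5], [611, 153, 26, 17, 364]), ([457.7, 189.8], [440, 161, 71, 67, 1129]), ([313.0, 198.2], [298, 183, 31, 31, 757])]
[([409.6, 97.4], [403, 90, 14, 15, 162]), ([428.0, 254.3], [423, 250, 11, 10, 86]), ([443.4, 255.3], [438, 251, 12, 10, 86]), ([459.5, 256.4], [454, 252, 12, 10, 93])]
dp [-0.3427, -0.1954, -0.0071] rot [-0.0034, -0.0001, 0.1149]
```

```bash
python3 -m pendant '{"dp":[[-0.343,-0.195,0],[-0.343,-0.195,0],[-0.343,-0.195,0],[-0.343,-0.195,0],[-0.343,-0.195,0],[-0.343,-0.195,0],[-0.343,-0.195,0],[-0.343,-0.195,0]],"rotation":[[0,0,0.115],[0,0,0.115],[0,0,0.115],[0,0,0.115],[0,0,0.115],[0,0,0.115],[0,0,0.115],[0,0,0.115]]}' | head -3
python3 -m pendant '{"dp":[[0,0,0.06],[0,0,0.12],[0,0,0.12],[0,0,0.12]],"rotation":[[0,0,0],[0,0,0],[0,0,0],[0,0,0]]}' |head -3
```

```text
time: 10.25
tool_pos: [478.0, -280.7, 302.8]
tcp_rot: [-3.14, -0.002, 1.604]
time: 10.75
tool_pos: [480.2, -279.9, 186.5]
tcp_rot: [3.139, 0.002, 1.608]
```

```bash
python3 -m pendant '{"dp":[[0,0,0.05],[0,0,0.091],[0,0,0.091],[0,0,0.091]],"rotation":[[0,0,0],[0,0,0],[0,0,0],[0,0,0]]}' |head -4
python3 -m pendant '{"dp":[[0,0,0],[0,0,0],[0,0,0],[0,0,0],[0,0,0]],"rotation":[[0,0,0],[0,0,0],[0,0,0],[0,0,0],[0,0,0]]}' 0.01
python3 -m pendant '{"dp":[[0,0,-0.05],[0,0,-0.11],[0,0,-0.17],[0,0,-0.216],[0,0,-0.216],[0,0,-0.216]],"rotation":[[0,0,0],[0,0,0],[0,0,-0.05],[0,0,-0.115],[0,0,-0.115],[0,0,-0.115]]}'
python3 - <<'E'
from h import *
c=cap('wrist','w5')
h=cv2.cvtColor(c["pixels"],cv2.COLOR_RGB2HSV);m=cv2.inRange(h,(105,120,40),(125,255,255));n,l,s,ce=cv2.connectedComponentsWithStats(m);print([(np.round(ce[i],1).tolist(),s[i].tolist()) for i in range(1,n) if s[i,4]>40])
print(np.round(get_obs()["joint_positions"],3))
move([625.6,46.3,310],np.pi/2+.151)
E
```

```text
time: 11.25
tool_pos: [480.5, -281.3, 96.4]
tcp_rot: [3.138, 0.003, 1.607]
contact_force: [0.9, 0.9, 0.5]
time: 11.88
tool_pos: [478.7, -280.3, 93.5]
tcp_rot: [3.142, 0.0, 1.607]
contact_force: [0.2, -1.6, 2.3]
grip_width: 29.0
finger_force: 30.0
time: 12.62
tool_pos: [478.3, -279.9, 308.2]
tcp_rot: [-3.14, -0.001, 1.721]
contact_force: [-0.4, -0.3, -1.3]
grip_width: 29.1
finger_force: 30.0
[([314.1, 243.4], [287, 231, 55, 22, 918]), ([314.3, 285.8], [287, 280, 55, 15, 609])]
[-0.668  0.351  1.288 -0.     1.505 -0.818]
dp [0.3003, 0.1947, -0.0021] rot [-0.0022, -0.0022, -0.0004]
```

```bash
python3 -m pendant '{"dp":[[0.301,0.195,-0.002],[0.301,0.195,-0.002],[0.301,0.195,-0.002],[0.301,0.195,-0.002],[0.301,0.195,-0.002],[0.301,0.195,-0.002],[0.301,0.195,-0.002],[0.301,0.195,-0.002]],"rotation":[[0,0,0],[0,0,0],[0,0,0],[0,0,0],[0,0,0],[0,0,0],[0,0,0],[0,0,0]]}' | head -3
python3 -m pendant '{"dp":[[0,0,0.05],[0,0,0.07],[0,0,0.07],[0,0,0.07]],"rotation":[[0,0,0],[0,0,0],[0,0,0],[0,0,0]]}'|head -4
```

```text
time: 13.68
tool_pos: [625.7, 46.3, 309.6]
tcp_rot: [-3.138, 0.0, 1.722]
time: 14.18
tool_pos: [626.5, 45.7, 242.6]
tcp_rot: [3.14, 0.001, 1.72]
contact_force: [0.2, 0.8, -0.4]
```

```bash
python3 -m pendant '{"dp":[[0,0,0.02],[0,0,0.035],[0,0,0.05],[0,0,0.06],[0,0,0.066],[0,0,0.066]],"rotation":[[0,0,0],[0,0,0],[0,0,0],[0,0,0],[0,0,0],[0,0,0]]}'|head -4
python3 -m pendant '{"dp":[[0,0,0],[0,0,0],[0,0,0]],"rotation":[[0,0,0],[0,0,0],[0,0,0]]}' 0.065
python3 -m pendant '{"dp":[[0,0,-0.06],[0,0,-0.12],[0,0,-0.13],[0,0,-0.13]],"rotation":[[0,0,0],[0,0,0],[0,0,0],[0,0,0]]}'|head -3
python3 - <<'E'
from h import *
c=cap('wrist','w6');t=cap('top','top3')
for c in(c,t):
    h=cv2.cvtColor(c["pixels"],cv2.COLOR_RGB2HSV);m=cv2.inRange(h,(105,120,40),(125,255,255));n,l,s,ce=cv2.connectedComponentsWithStats(m);print([(np.round(ce[i],1).tolist(),s[i].tolist()) for i in range(1,n) if s[i,4]>40])
move([480,-324,304],np.pi/2+.036)
E
```

```text
time: 14.92
tool_pos: [626.1, 46.7, 175.0]
tcp_rot: [-3.141, -0.0, 1.722]
contact_force: [-0.3, -1.0, 0.6]
time: 15.3
tool_pos: [626.3, 46.7, 175.7]
tcp_rot: [3.141, 0.0, 1.722]
contact_force: [-0.1, 0.2, 1.0]
grip_width: 54.8
finger_force: 0.0
time: 15.8
tool_pos: [626.2, 46.7, 305.6]
tcp_rot: [3.141, 0.0, 1.722]
[([630.0, 125.0], [619, 116, 21, 19, 324]), ([456.8, 171.1], [443, 135, 30, 78, 1154]), ([311.9, 154.1], [296, 138, 33, 33, 828]), ([311.3, 198.2], [296, 183, 31, 31, 761])]
[([409.6, 97.4], [403, 90, 14, 15, 163]), ([443.5, 255.3], [438, 251, 12, 10, 86]), ([459.5, 256.5], [454, 252, 12, 10, 95])]
dp [-0.3446, -0.1996, -0.0002] rot [-0.0033, -0.0004, 0.1149]
```

```bash
python3 -m pendant '{"dp":[[-0.345,-0.2,0],[-0.345,-0.2,0],[-0.345,-0.2,0],[-0.345,-0.2,0],[-0.345,-0.2,0],[-0.345,-0.2,0],[-0.345,-0.2,0],[-0.345,-0.2,0]],"rotation":[[0,0,0.115],[0,0,0.115],[0,0,0.115],[0,0,0.115],[0,0,0.115],[0,0,0.115],[0,0,0.115],[0,0,0.115]]}' | head -3
python3 -m pendant '{"dp":[[0,0,0.06],[0,0,0.12],[0,0,0.12],[0,0,0.12]],"rotation":[[0,0,0],[0,0,0],[0,0,0],[0,0,0]]}' |head -3
```

```text
time: 16.9
tool_pos: [479.0, -325.7, 303.1]
tcp_rot: [-3.139, -0.003, 1.604]
time: 17.4
tool_pos: [481.6, -324.5, 187.3]
tcp_rot: [3.14, 0.002, 1.608]
```

```bash
python3 -m pendant '{"dp":[[0,0.001,0.05],[0,0.001,0.0915],[0,0.001,0.0915],[0,0.001,0.0915]],"rotation":[[0,0,0],[0,0,0],[0,0,0],[0,0,0]]}' |head -4
python3 -m pendant '{"dp":[[0,0,0],[0,0,0],[0,0,0],[0,0,0],[0,0,0]],"rotation":[[0,0,0],[0,0,0],[0,0,0],[0,0,0],[0,0,0]]}' 0.01
python3 -m pendant '{"dp":[[0,0,-0.05],[0,0,-0.11],[0,0,-0.17],[0,0,-0.216],[0,0,-0.216],[0,0,-0.216]],"rotation":[[0,0,0],[0,0,0],[0,0,-0.05],[0,0,-0.115],[0,0,-0.115],[0,0,-0.115]]}'
python3 - <<'E'
from h import *
c=cap('wrist','w7')
h=cv2.cvtColor(c["pixels"],cv2.COLOR_RGB2HSV);m=cv2.inRange(h,(105,120,40),(125,255,255));n,l,s,ce=cv2.connectedComponentsWithStats(m);print([(np.round(ce[i],1).tolist(),s[i].tolist()) for i in range(1,n) if s[i,4]>40])
move([632,4.8,310],np.pi/2+.151)
E
```

```text
time: 17.9
tool_pos: [483.1, -325.7, 97.0]
tcp_rot: [3.138, 0.004, 1.607]
contact_force: [0.3, 0.2, -0.4]
time: 18.52
tool_pos: [481.3, -324.6, 94.0]
tcp_rot: [-3.142, 0.0, 1.607]
contact_force: [-0.0, 0.4, 1.8]
grip_width: 29.3
finger_force: 30.0
time: 19.27
tool_pos: [481.0, -324.1, 308.7]
tcp_rot: [-3.14, -0.001, 1.721]
contact_force: [-0.3, -0.0, -0.9]
grip_width: 29.6
finger_force: 30.0
[([313.8, 243.0], [286, 230, 57, 23, 974]), ([313.7, 285.1], [290, 280, 49, 14, 490])]
dp [0.3024, 0.1988, -0.0016] rot [-0.002, -0.0024, -0.0004]
```

```bash
python3 -m pendant '{"dp":[[0.302,0.199,-0.002],[0.302,0.199,-0.002],[0.302,0.199,-0.002],[0.302,0.199,-0.002],[0.302,0.199,-0.002],[0.302,0.199,-0.002],[0.302,0.199,-0.002],[0.302,0.199,-0.002]],"rotation":[[0,0,0],[0,0,0],[0,0,0],[0,0,0],[0,0,0],[0,0,0],[0,0,0],[0,0,0]]}' | head -3
python3 -m pendant '{"dp":[[0,0,0.05],[0,0,0.07],[0,0,0.07],[0,0,0.07]],"rotation":[[0,0,0],[0,0,0],[0,0,0],[0,0,0]]}'|head -4
```

```text
time: 20.32
tool_pos: [632.1, 3.7, 310.1]
tcp_rot: [-3.138, -0.0, 1.722]
time: 20.82
tool_pos: [633.0, 3.0, 243.1]
tcp_rot: [3.14, 0.001, 1.72]
contact_force: [-0.0, -0.0, -0.2]
```

```bash
python3 -m pendant '{"dp":[[0,0,0.02],[0,0,0.035],[0,0,0.05],[0,0,0.06],[0,0,0.066],[0,0,0.066]],"rotation":[[0,0,0],[0,0,0],[0,0,0],[0,0,0],[0,0,0],[0,0,0]]}'|head -4
python3 -m pendant '{"dp":[[0,0,0],[0,0,0],[0,0,0]],"rotation":[[0,0,0],[0,0,0],[0,0,0]]}' 0.065
python3 -m pendant '{"dp":[[0,0,-0.06],[0,0,-0.12],[0,0,-0.13],[0,0,-0.13]],"rotation":[[0,0,0],[0,0,0],[0,0,0],[0,0,0]]}'|head -3
python3 - <<'E'
from h import *
c=cap('wrist','w8');t=cap('top','top4')
for c in(c,t):
    h=cv2.cvtColor(c["pixels"],cv2.COLOR_RGB2HSV);m=cv2.inRange(h,(105,120,40),(125,255,255));n,l,s,ce=cv2.connectedComponentsWithStats(m);print([(np.round(ce[i],1).tolist(),s[i].tolist()) for i in range(1,n) if s[i,4]>40])
move([481,-368,304],np.pi/2+.036)
E
```

```text
time: 21.58
tool_pos: [632.6, 4.1, 175.5]
tcp_rot: [-3.141, -0.0, 1.722]
contact_force: [0.4, 0.5, -0.7]
time: 21.95
tool_pos: [632.8, 4.1, 176.2]
tcp_rot: [3.141, 0.0, 1.722]
contact_force: [0.5, -0.0, -0.7]
grip_width: 54.7
finger_force: 0.0
time: 22.45
tool_pos: [632.7, 4.0, 306.1]
tcp_rot: [3.141, 0.0, 1.722]
[([634.5, 86.7], [628, 78, 12, 17, 163]), ([311.7, 104.3], [295, 87, 34, 36, 922]), ([460.3, 142.4], [446, 104, 32, 81, 1211]), ([311.5, 153.6], [296, 138, 32, 32, 821]), ([308.7, 197.7], [294, 182, 31, 31, 760])]
[([409.6, 97.4], [403, 90, 14, 16, 165]), ([459.5, 256.4], [454, 252, 12, 10, 94])]
dp [-0.3452, -0.2052, 0.0002] rot [-0.0033, -0.0006, 0.115]
```

```bash
python3 -m pendant '{"dp":[[-0.345,-0.205,0],[-0.345,-0.205,0],[-0.345,-0.205,0],[-0.345,-0.205,0],[-0.345,-0.205,0],[-0.345,-0.205,0],[-0.345,-0.205,0],[-0.345,-0.205,0]],"rotation":[[0,0,0.115],[0,0,0.115],[0,0,0.115],[0,0,0.115],[0,0,0.115],[0,0,0.115],[0,0,0.115],[0,0,0.115]]}' | head -3
python3 -m pendant '{"dp":[[0,0,0.06],[0,0,0.12],[0,0,0.12],[0,0,0.12]],"rotation":[[0,0,0],[0,0,0],[0,0,0],[0,0,0]]}' |head -3
```

```text
time: 23.55
tool_pos: [480.4, -369.3, 303.3]
tcp_rot: [-3.139, -0.003, 1.603]
time: 24.05
tool_pos: [483.1, -367.9, 187.9]
tcp_rot: [3.14, 0.002, 1.608]
```

```bash
python3 -m pendant '{"dp":[[0,0.001,0.05],[0,0.001,0.092],[0,0.001,0.092],[0,0.001,0.092]],"rotation":[[0,0,0],[0,0,0],[0,0,0],[0,0,0]]}' |head -4
python3 -m pendant '{"dp":[[0,0,0],[0,0,0],[0,0,0],[0,0,0],[0,0,0]],"rotation":[[0,0,0],[0,0,0],[0,0,0],[0,0,0],[0,0,0]]}' 0.01
python3 -m pendant '{"dp":[[0,0,-0.05],[0,0,-0.11],[0,0,-0.17],[0,0,-0.216],[0,0,-0.216],[0,0,-0.216]],"rotation":[[0,0,0],[0,0,0],[0,0,-0.05],[0,0,-0.115],[0,0,-0.115],[0,0,-0.115]]}'
python3 - <<'E'
from h import *
c=cap('wrist','w9')
h=cv2.cvtColor(c["pixels"],cv2.COLOR_RGB2HSV);m=cv2.inRange(h,(105,120,40),(125,255,255));n,l,s,ce=cv2.connectedComponentsWithStats(m);print([(np.round(ce[i],1).tolist(),s[i].tolist()) for i in range(1,n) if s[i,4]>40])
move([638.3,-36.7,310],np.pi/2+.151)
E
```

```text
time: 24.55
tool_pos: [484.5, -369.2, 97.2]
tcp_rot: [3.138, 0.004, 1.607]
contact_force: [0.2, 0.1, -0.1]
time: 25.18
tool_pos: [482.9, -367.9, 94.0]
tcp_rot: [3.142, 0.0, 1.607]
contact_force: [-0.6, -0.7, 1.7]
grip_width: 29.1
finger_force: 30.0
time: 25.92
tool_pos: [482.5, -367.5, 308.7]
tcp_rot: [-3.141, -0.001, 1.721]
contact_force: [-0.9, -0.1, -0.2]
grip_width: 29.1
finger_force: 30.0
[([313.9, 243.5], [286, 231, 56, 22, 922]), ([314.0, 285.6], [290, 280, 49, 15, 539])]
dp [0.3036, 0.2037, -0.0017] rot [-0.002, -0.0026, -0.0004]
```

```bash
python3 -m pendant '{"dp":[[0.304,0.204,-0.002],[0.304,0.204,-0.002],[0.304,0.204,-0.002],[0.304,0.204,-0.002],[0.304,0.204,-0.002],[0.304,0.204,-0.002],[0.304,0.204,-0.002],[0.304,0.204,-0.002]],"rotation":[[0,0,0],[0,0,0],[0,0,0],[0,0,0],[0,0,0],[0,0,0],[0,0,0],[0,0,0]]}' | head -3
python3 -m pendant '{"dp":[[0,0,0.05],[0,0,0.07],[0,0,0.07],[0,0,0.07]],"rotation":[[0,0,0],[0,0,0],[0,0,0],[0,0,0]]}'|head -4
```

```text
time: 26.98
tool_pos: [638.3, -36.9, 310.1]
tcp_rot: [-3.138, -0.0, 1.722]
time: 27.48
tool_pos: [639.1, -37.8, 243.0]
tcp_rot: [3.14, 0.001, 1.72]
contact_force: [0.3, 0.5, -0.5]
```

```bash
python3 -m pendant '{"dp":[[0,0,0.02],[0,0,0.035],[0,0,0.05],[0,0,0.06],[0,0,0.066],[0,0,0.066]],"rotation":[[0,0,0],[0,0,0],[0,0,0],[0,0,0],[0,0,0],[0,0,0]]}'|head -4
python3 -m pendant '{"dp":[[0,0,0],[0,0,0],[0,0,0]],"rotation":[[0,0,0],[0,0,0],[0,0,0]]}' 0.065
python3 -m pendant '{"dp":[[0,0,-0.06],[0,0,-0.12],[0,0,-0.13],[0,0,-0.13]],"rotation":[[0,0,0],[0,0,0],[0,0,0],[0,0,0]]}'|head -3
python3 - <<'E'
from h import *
c=cap('wrist','w10');t=cap('top','top5')
for c in(c,t):
    h=cv2.cvtColor(c["pixels"],cv2.COLOR_RGB2HSV);m=cv2.inRange(h,(105,120,40),(125,255,255));n,l,s,ce=cv2.connectedComponentsWithStats(m);print([(np.round(ce[i],1).tolist(),s[i].tolist()) for i in range(1,n) if s[i,4]>40])
print(np.round(get_obs()["joint_positions"],3))
move([400,150,330],np.pi/2+.151)
# door fit rough from top
t0=load('top0')
for n,p,z in (("k1",(184,233.5),100),("k2",(193,238),0),("gripL",(206,234),144),("gripR",(236,239.5),144),("end",(258,246),122)): print(n,atz(t0,p,z).round(0))
E
```

```text
time: 28.22
tool_pos: [638.7, -36.6, 175.5]
tcp_rot: [-3.141, -0.0, 1.722]
contact_force: [-0.3, -0.5, 0.5]
time: 28.6
tool_pos: [639.0, -36.6, 176.2]
tcp_rot: [3.141, 0.0, 1.722]
contact_force: [-0.4, -0.4, -0.2]
grip_width: 54.6
finger_force: 0.0
time: 29.1
tool_pos: [638.9, -36.6, 306.1]
tcp_rot: [3.141, 0.0, 1.722]
[([311.6, 53.5], [294, 33, 36, 41, 1111]), ([463.9, 113.6], [449, 71, 33, 87, 1301]), ([311.6, 106.1], [295, 89, 34, 36, 939]), ([311.0, 155.4], [295, 139, 33, 33, 823]), ([311.4, 198.4], [296, 183, 32, 31, 764])]
[([411.0, 96.1], [404, 90, 13, 15, 117]), ([312.8, 131.7], [301, 129, 26, 7, 124]), ([304.4, 183.4], [300, 179, 10, 10, 85])]
[-0.177  0.528  1.021 -0.     1.596 -0.328]
dp [0.2202, -0.2075, -0.0253] rot [-0.0032, -0.001, -0.0]
k1 [452. 423. 100.]
k2 [453. 426.   0.]
gripL [453. 346. 144.]
gripR [448. 261. 144.]
end [440. 201. 122.]
```

Run:
```python
from h import *
move([500,285,300],1.51)
```

```text
dp [0.3386, -0.0883, 0.0044] rot [-0.0033, -0.0006, 0.2118]
```

```bash
python3 -m pendant '{"dp":[[0.339,-0.088,0.004],[0.339,-0.088,0.004],[0.339,-0.088,0.004],[0.339,-0.088,0.004],[0.339,-0.088,0.004],[0.339,-0.088,0.004],[0.339,-0.088,0.004],[0.339,-0.088,0.004]],"rotation":[[0,0,0.1],[0,0,0.212],[0,0,0.212],[0,0,0.212],[0,0,0.212],[0,0,0.212],[0,0,0.212],[0,0,0.212]]}' | head -3
python3 -m pendant '{"dp":[[0,0,0],[0,0,0]],"rotation":[[0,0,0],[0,0,0]]}' | head -3
python3 -c "
from h import *
cap('wrist','d1')"
python3 -m pendant '{"dp":[[0,0.09,0],[0,0.09,0],[0,0.09,0],[0,0.09,0]],"rotation":[[0,0,0],[0,0,0],[0,0,0],[0,0,0]]}' | head -3
python3 -c "
from h import *
cap('wrist','d2')
crop('d1',(160,0,480,230),2.45,'a');crop('d2',(160,0,480,230),2.45,'b')
a=cv2.imread('pics/a.png');b=cv2.imread('pics/b.png');print(a.shape)
cv2.imwrite('pics/c3.png',np.vstack([cv2.resize(a,None,fx=.53,fy=.53) if 0 else a[:0],a]))"
```

```text
time: 30.2
tool_pos: [500.7, 284.7, 300.4]
tcp_rot: [-3.14, 0.002, 1.51]
time: 30.45
tool_pos: [501.3, 284.3, 301.6]
tcp_rot: [-3.141, 0.0, 1.508]
time: 31.0
tool_pos: [590.2, 279.6, 301.7]
tcp_rot: [-3.141, 0.0, 1.509]
(564, 784, 3)
```

View pics/a.png

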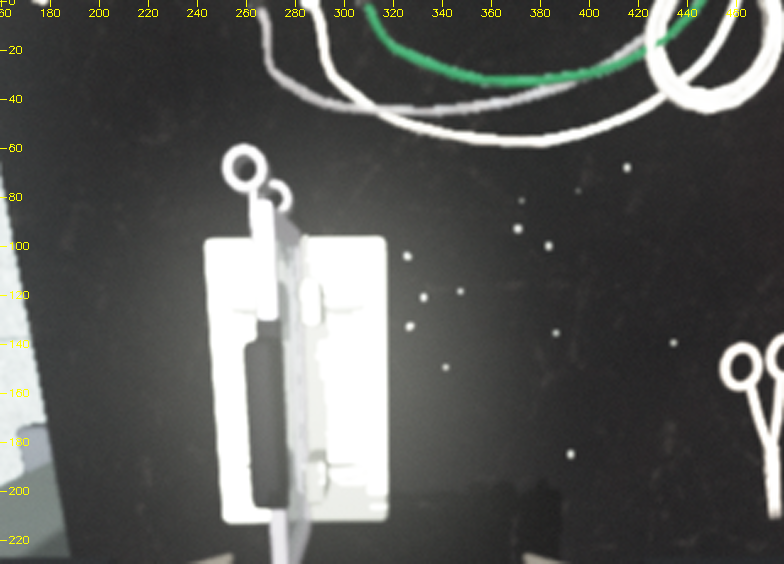

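View pics/b.png

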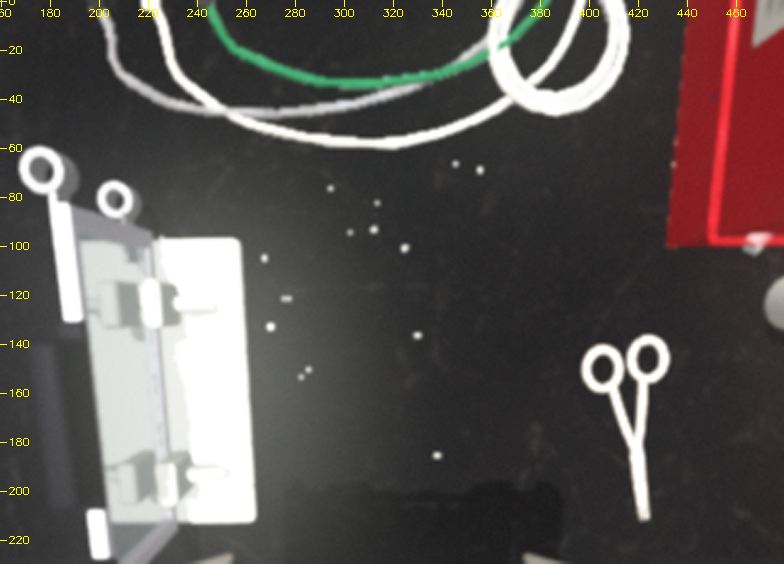

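Run:
```python
from h import *
d1,d2=load('d1'),load('d2');n=lambda x,y:(160+x/2.45-.3,y/2.45-.3)
U,e=tri((d1,n(244,167)),(d2,n(43,170)));print("U",U.round(1),e)
L,e=tri((d1,n(276,197)),(d2,n(115,199)));print("L",L.round(1),e)
for nm,p in dict(gTL=n(246,342),gTR=n(281,342),gBL=n(253,507),gBR=n(288,507)).items(): print(nm,atz(d1,p,166).round(1))
# leaf top edge bright strip corners z=132 (d2)
for nm,p in dict(aTL=n(50,203),aTR=n(70,203),aBL=n(63,321),aBR=n(83,321),bTL=n(87,510),bTR=n(105,510)).items(): print(nm,atz(d2,p,132).round(1))
```

```text
U [450.1 414.5 123.9] [0.2, 0.2]
L [452.9 413.2  44.7] [0.1, 0.1]
gTL [450.6 341.2 166. ]
gTR [464.9 340.3 166. ]
gBL [445.8 271.2 166. ]
gBR [461.  270.2 166. ]
aTL [454.2 399.4 132. ]
aTR [462.9 398.9 132. ]
aBL [451.1 349.6 132. ]
aBR [460.1 349.  132. ]
bTL [447.  260.4 132. ]
bTR [455.7 259.9 132. ]
```

```bash
python3 -m pendant '{"dp":[[0.02,-0.137,0],[0.02,-0.137,0],[0.02,-0.137,0],[0.02,-0.137,0],[0.02,-0.137,0]],"rotation":[[0,0,-0.006],[0,0,-0.006],[0,0,-0.006],[0,0,-0.006],[0,0,-0.006]]}' 0.065| head -3
python3 - <<'E'
from h import *
cap('wrist','d3')
move([454,307,136],1.515)
crop('d3',(230,20,430,230),2.8,'d3c')
E
```

```text
time: 31.68
tool_pos: [456.2, 307.9, 302.0]
tcp_rot: [3.141, -0.0, 1.515]
dp [-0.0009, -0.0023, 0.1657] rot [0.0005, 0.0001, -0.0002]
```

View pics/d3c.png

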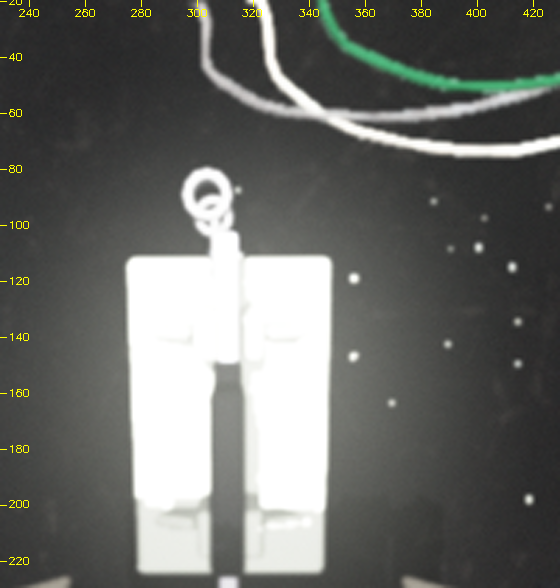

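```bash
python3 -m pendant '{"dp":[[-0.001,-0.003,0.06],[-0.001,-0.003,0.12],[-0.001,-0.003,0.166],[-0.001,-0.003,0.166],[-0.001,-0.003,0.166]],"rotation":[[0,0,0],[0,0,0],[0,0,0],[0,0,0],[0,0,0]]}'
python3 -m pendant '{"dp":[[0,0,0],[0,0,0],[0,0,0],[0,0,0],[0,0,0],[0,0,0]],"rotation":[[0,0,0],[0,0,0],[0,0,0],[0,0,0],[0,0,0],[0,0,0]]}' 0.002
```

```text
time: 32.35
tool_pos: [453.7, 307.6, 137.3]
tcp_rot: [3.139, -0.001, 1.515]
contact_force: [0.2, 0.0, 0.2]
grip_width: 65.2
finger_force: 0.0
time: 33.1
tool_pos: [452.1, 307.3, 135.8]
tcp_rot: [-3.142, 0.0, 1.516]
contact_force: [0.0, 0.3, 1.2]
grip_width: 13.6
finger_force: 30.0
```

```bash
python3 -m pendant '{"dp":[[0,0,-0.02],[0,0,-0.05],[0,0,-0.08],[0,0,-0.106],[0,0,-0.106],[0,0,-0.106],[0,0,-0.106]],"rotation":[[0,0,0],[0,0,0],[0,0,0],[0,0,0],[0,0,0],[0,0,0],[0,0,0]]}'
python3 - <<'E'
from h import *
cap('wrist','d4')
crop('d4',(220,0,420,230),2.6,'d4c')
E
```

```text
time: 33.98
tool_pos: [451.4, 306.9, 240.1]
tcp_rot: [-3.139, 0.002, 1.516]
contact_force: [0.0, -0.1, -4.1]
grip_width: 13.9
finger_force: 30.0
```

View pics/d4c.png

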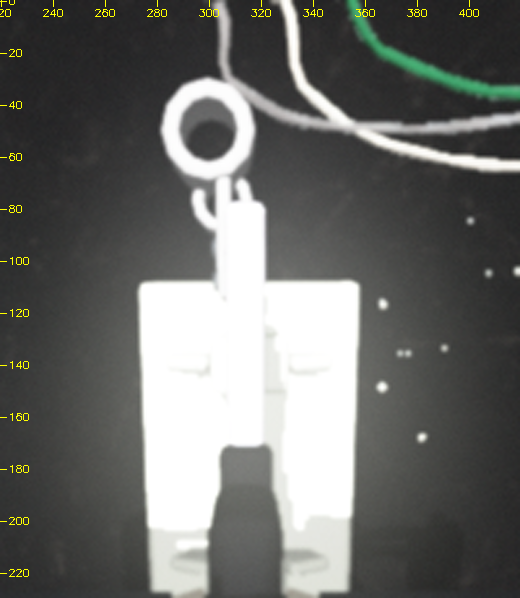

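Run:
```python
from h import *
c=load('d4');c=dict(c);c["pose"]=c["T_tool_cam"]
for z in(4,7.8,12): print(z,atz(c,(299.7,48.9),z).round(1))
# expected knuckles lower: top at door z 18
print(proj(c,[[108.5,-7.5,113.8-106],[108.5,-7.5,113.8-18]]).round(1))
```

```text
4 [105.4  -7.4   4. ]
7.8 [106.3  -7.6   7.8]
12 [107.3  -7.8  12. ]
[[299.8  44.2]
 [305.   73.3]]
```

```bash
python3 -m pendant '{"dp":[[-0.03,0.004,0],[-0.08,0.01,0],[-0.13,0.016,0],[-0.18,0.022,0],[-0.23,0.029,0],[-0.27,0.034,0],[-0.295,0.037,0],[-0.301,0.038,0]],"rotation":[[0,0,0],[0,0,0],[0,0,0],[0,0,0],[0,0,0],[0,0,0],[0,0,0],[0,0,0]]}'|head -4
python3 -m pendant '{"dp":[[0,0,0],[0,0,0],[0,0,0],[0,0,0]],"rotation":[[0,0,0],[0,0,0],[0,0,0],[0,0,0]]}'
python3 - <<'E'
from h import *
cap('wrist','d5')
crop('d5',(240,0,440,180),3.3,'d5c')
E
```

```text
time: 35.02
tool_pos: [473.3, 3.4, 241.2]
tcp_rot: [-3.141, 0.0, 1.513]
contact_force: [-0.2, 0.0, -3.1]
time: 35.52
tool_pos: [473.5, 5.2, 241.8]
tcp_rot: [3.142, 0.0, 1.517]
contact_force: [-0.4, 0.3, -3.0]
grip_width: 14.0
finger_force: 30.0
```

View pics/d5c.png

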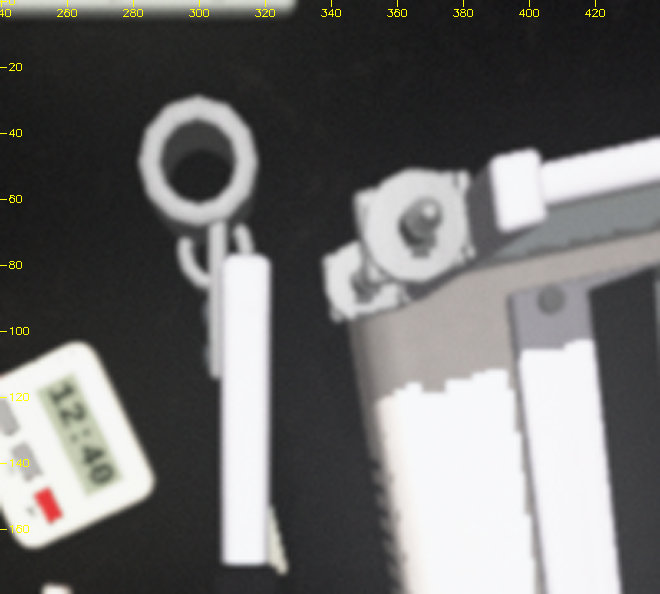

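Run:
```python
from h import *
c=dict(load('d5'));T=np.array(c["pose"])@np.linalg.inv(c["T_tool_cam"]);c["pose"]=c["T_tool_cam"]
k=atz(c,(299.7,48.4),7.8)
a=atz(c,(369.4,62.7),49.8);b=atz(c,(365.8,72.4),65.8)
print("knuckle",k.round(1),"tip",a.round(1),"foot",b.round(1))
for p in(a,b):print((T@[*p,1])[:3].round(1),"shift tool",(p-k).round(1))
pU=np.array([515.7,110.5,192,1]);print("fit pin in tool",(np.linalg.inv(T)@pU).round(1),proj(c,(np.linalg.inv(T)@pU)[:3]).round(1),proj(c,(np.linalg.inv(T)@[515.7,110.5,176,1])[:3]).round(1))
```

```text
knuckle [106.5  -7.6   7.8] tip [107.7  36.6  49.8] foot [104.3  37.2  65.8]
[515.8 110.7 192. ] shift tool [ 1.1 44.2 42. ]
[516.2 107.4 176. ] shift tool [-2.2 44.7 58. ]
fit pin in tool [107.4  36.5  49.8   1. ] [[369.2  63.1]] [[365.   67.7]]
```

```bash
python3 -m pendant '{"dp":[[0.0005,0.015,0],[0.001,0.03,0],[0.001,0.04,0],[0.001,0.0437,0],[0.001,0.0437,0],[0.001,0.0437,0],[0.001,0.0437,0]],"rotation":[[0,0,0],[0,0,0],[0,0,0],[0,0,0],[0,0,0],[0,0,0],[0,0,0]]}'
python3 - <<'E'
from h import *
c=dict(cap('wrist','d6'));T=tool();print(np.linalg.inv(T)@[515.7,110.5,192,1],np.linalg.inv(T)@[514.7,110.3,104,1])
crop('d6',(240,0,400,150),4,'d6c')
E
```

```text
time: 36.45
tool_pos: [516.9, 3.3, 241.9]
tcp_rot: [3.142, 0.0, 1.516]
contact_force: [0.5, 0.8, -3.6]
grip_width: 13.4
finger_force: 30.0
[107.00875775  -7.1544878   49.91637745   1.        ] [106.76418712  -8.15122669 137.91630187   1.        ]
```

View pics/d6c.png

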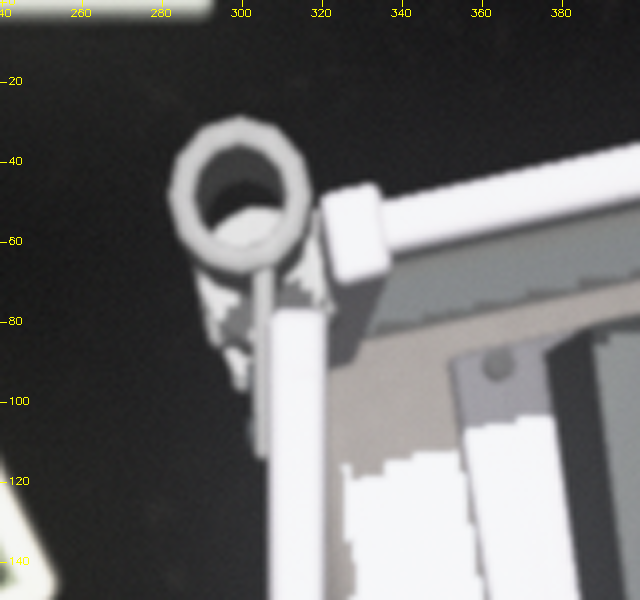

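```bash
python3 -m pendant '{"dp":[[0.0003,0,0.01],[0.0003,0,0.018],[0.0003,0,0.024],[0.0003,0,0.028],[0.0003,0,0.03],[0.0003,0,0.03]],"rotation":[[0,0,0],[0,0,0],[0,0,0],[0,0,0],[0,0,0],[0,0,0]]}'|tail -5 | head -3
python3 -c "
from h import *
o=get_obs();print(o['tool_pos'],o['contact_force'])"
```

```text
tool_pos: [517.2, 3.5, 211.8]
tcp_rot: [-3.142, 0.0, 1.516]
contact_force: [0.2, 0.4, -4.0]
[517.20708275   3.53783958 211.78231162] [ 0.24501713  0.38380768 -4.00295064]
```

```bash
python3 -m pendant '{"dp":[[0,0,0.004],[0,0,0.007],[0,0,0.009],[0,0,0.009],[0,0,0.009]],"rotation":[[0,0,0],[0,0,0],[0,0,0],[0,0,0],[0,0,0]]}'|sed -n 2,4p
python3 -m pendant '{"dp":[[0,0,0.001],[0,0,0.002],[0,0,0.002],[0,0,0.002]],"rotation":[[0,0,0],[0,0,0],[0,0,0],[0,0,0]]}'|sed -n 2,4p
```

```text
tool_pos: [517.3, 3.5, 202.9]
tcp_rot: [3.141, 0.0, 1.516]
contact_force: [0.2, 0.2, -3.5]
tool_pos: [517.3, 3.5, 201.0]
tcp_rot: [3.141, 0.0, 1.516]
contact_force: [-0.6, -1.2, -1.5]
```

```bash
python3 -m pendant '{"dp":[[0,0,0.001],[0,0,0.0015],[0,0,0.0015]],"rotation":[[0,0,0],[0,0,0],[0,0,0]]}'|sed -n 2,4p
python3 -c "
from h import *
cap('wrist','d7');crop('d7',(240,0,400,150),4,'d7c')"
```

```text
tool_pos: [517.5, 3.1, 199.7]
tcp_rot: [3.141, 0.001, 1.516]
contact_force: [-0.8, -4.1, 3.8]
```

View pics/d7c.png

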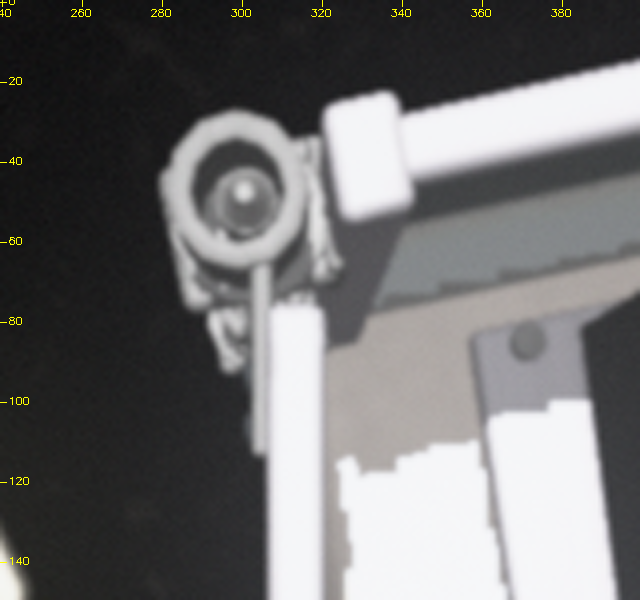

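```bash
python3 -m pendant '{"dp":[[0.0005,0.0053,-0.001],[0.0013,0.0106,-0.001],[0.0023,0.0159,-0.001],[0.0035,0.0206,-0.001],[0.0035,0.0206,-0.001],[0.0035,0.0206,-0.001]],"rotation":[[0,0,-0.05],[0,0,-0.1],[0,0,-0.15],[0,0,-0.195],[0,0,-0.195],[0,0,-0.195]]}'
```

```text
time: 39.55
tool_pos: [537.6, 5.9, 200.0]
tcp_rot: [-3.141, -0.0, 1.71]
contact_force: [-0.7, -2.4, -1.3]
grip_width: 14.2
finger_force: 30.0
```

```bash
python3 -m pendant '{"dp":[[0,0.0007,0],[0,0.0014,0],[0,0.0014,0]],"rotation":[[0,0,-0.006],[0,0,-0.012],[0,0,-0.012]]}'
python3 -m pendant '{"dp":[[0,0.0008,0],[0,0.0015,0],[0,0.0015,0]],"rotation":[[0,0,0],[0,0,0],[0,0,0]]}'
```

```text
time: 39.92
tool_pos: [538.7, 6.2, 200.0]
tcp_rot: [-3.14, -0.0, 1.723]
contact_force: [-3.3, -1.2, -1.6]
grip_width: 13.8
finger_force: 30.0
time: 40.3
tool_pos: [539.2, 6.3, 200.0]
tcp_rot: [-3.138, -0.001, 1.722]
contact_force: [-7.6, -3.0, 2.0]
grip_width: 13.6
finger_force: 30.0
```

```bash
python3 -m pendant '{"dp":[[0,-0.0015,0],[0,-0.0015,0],[0,-0.0015,0],[0,-0.0015,0]],"rotation":[[0,0,0],[0,0,0],[0,0,0],[0,0,0]]}' 0.05
python3 -m pendant '{"dp":[[0,0,-0.04],[0,0,-0.1],[0,0,-0.1],[0,0,-0.1]],"rotation":[[0,0,0],[0,0,0],[0,0,0],[0,0,0]]}'
python3 - <<'E'
from h import *
cap('wrist','e1')
move([645,-225,300],np.pi/2+.151)
w2=load('w2');w1=load('w1');R=Ro.from_euler('z',.151).as_matrix();t=np.array([628.8,25.5,0])
for c,p in((w2,(499.5,40)),(w2,(510.8,48.4)),(w1,(268,6.4)),(w1,(284,19.2))): print((R.T@(atz(c,p,73)-t)).round(1))
E
```

```text
time: 40.8
tool_pos: [539.6, 6.2, 200.4]
tcp_rot: [3.141, 0.0, 1.723]
contact_force: [0.4, 0.5, -0.4]
grip_width: 47.9
finger_force: 0.0
time: 41.3
tool_pos: [539.1, 6.2, 299.9]
tcp_rot: [-3.141, 0.0, 1.723]
contact_force: [-0.3, -0.1, -0.7]
grip_width: 50.0
finger_force: 0.0
dp [-0.2446, 0.07, -0.0011] rot [-0.0019, -0.0005, 0.001]
[  44.6 -144.5   73. ]
[  32.4 -159.1   73. ]
[  42.  -145.6   73. ]
[  24.9 -162.9   73. ]
```

```bash
python3 -m pendant '{"dp":[[-0.245,0.075,0],[-0.245,0.075,0],[-0.245,0.075,0],[-0.245,0.075,0],[-0.245,0.075,0],[-0.245,0.075,0],[-0.245,0.075,0]],"rotation":[[0,0,0],[0,0,0],[0,0,0],[0,0,0],[0,0,0],[0,0,0],[0,0,0]]}' 0.075|sed -n 1,3p
python3 -c "
from h import *
cap('wrist','k1')"
python3 -m pendant '{"dp":[[-0.02,0.06,0.03],[-0.02,0.06,0.05],[-0.02,0.06,0.05],[-0.02,0.06,0.05]],"rotation":[[0,0,0],[0,0,0],[0,0,0],[0,0,0]]}' |sed -n 1,3p
python3 - <<'E'
from h import *
c=cap('wrist','k2');cap('scene','s1');t=cap('top','top6')
P=lambda n:proj(load(n),[665.4,-155,93])[0].round(0).astype(int);print(P('k1'),P('k2'))
def cr(n,cx,cy,h,w,s,o):
    x0=max(0,min(640-w,cx-w//2));y0=max(0,min(400-h,cy-h//2));crop(n,(x0,y0,x0+w,y0+h),s,o);return cv2.imread(f'pics/{o}.png')
a=cr('k1',*P('k1'),120,150,2.66,'x1');b=cr('k2',*P('k2'),120,150,2.66,'x2')
e=cr('e1',340,75,112,160,2.5,'x3')
g=cr('s1',370,225,112,160,2.5,'x4')
top=np.hstack([a,b]);bot=np.hstack([e,g]);W=max(top.shape[1],bot.shape[1])
pad=lambda m:cv2.copyMakeBorder(m,0,0,0,W-m.shape[1],0)
m=np.vstack([pad(top),pad(bot)]);print(m.shape);cv2.imwrite('pics/comp.png',m[:600,:800])
E
```

```text
time: 42.22
tool_pos: [650.3, -223.1, 300.5]
tcp_rot: [-3.141, -0.0, 1.724]
time: 42.78
tool_pos: [712.8, -234.7, 253.0]
tcp_rot: [3.139, 0.002, 1.724]
[335 127] [281 107]
(599, 800, 3)
```

View pics/comp.png

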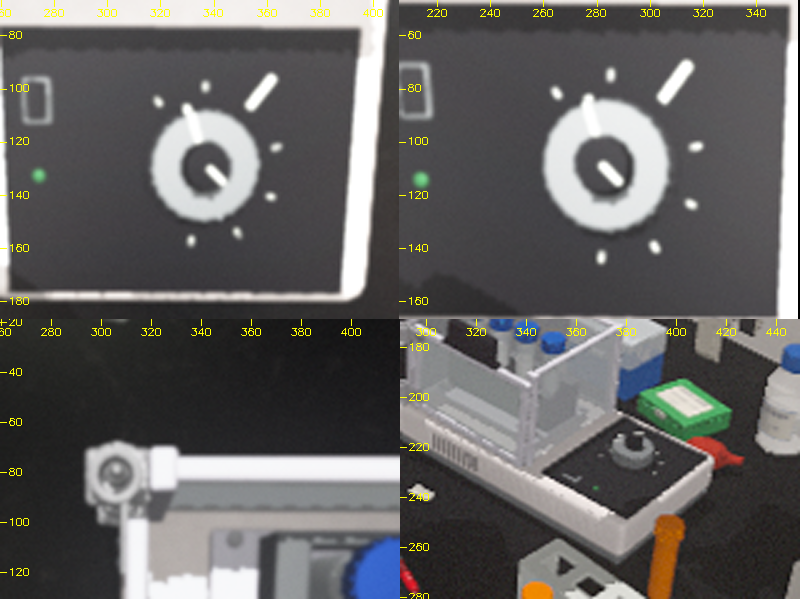

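Run:
```python
from h import *
k1,k2=load('k1'),load('k2')
n1=lambda x,y:(260+x/2.66-.3,67+y/2.66-.3);n2=lambda x,y:(206+(x-399)/2.66-.3,47+y/2.66-.3)
R=Ro.from_euler('z',.151).as_matrix();t=np.array([628.8,25.5,0]);S=lambda X:(R.T@(X-t))
C,e=tri((k1,n1(205.5,165)),(k2,n2(606,165)));print("ring ctr",C.round(1),e,S(C).round(1))
for nm,c,n,ce,o,i,m1,m2 in(("k1",k1,n1,(205.5,165),(186,105),(200,142),(272,76),(250,108)),("k2",k2,n2,(606,165),(588,97),(599,135),(688,64),(662,101))):
    ce=atz(c,n(*ce),93.5);o=atz(c,n(*o),93.5);i=atz(c,n(*i),93.5);m1=atz(c,n(*m1),73);m2=atz(c,n(*m2),73)
    an=lambda v:np.arctan2(v[1],v[0])-.151
    ax=S((m1+m2)/2)[:2]-44*np.array([.62,.78])
    # radius of ring
    print(nm,"ctr",S(ce).round(1),"line r",np.linalg.norm(o-ce).round(1),np.linalg.norm(i-ce).round(1),"ang o-c %.3f o-i %.3f"%(an(o-ce),an(o-i)),"mark len",np.linalg.norm(m1-m2).round(1),"ang %.3f"%an(m1-m2),"axis from mark",ax.round(1))
```

```text
ring ctr [ 668.3 -156.5   92.7] [0.1, 0.1] [  11.7 -185.9   92.7]
k1 ctr [  11.7 -185.8   93.5] line r 28.1 10.6 ang o-c 1.914 o-i 1.963 mark len 17.6 ang 0.972 axis from mark [  11.7 -186.5]
k2 ctr [  11.8 -186.    93.5] line r 25.9 11.5 ang o-c 1.817 o-i 1.842 mark len 17.8 ang 0.922 axis from mark [  11.6 -187. ]
```

```bash
cat > ring.py <<'E'
from h import *
A=np.array([668.3,-156.5])
def prof(c,z,r0,r1,ang):
    r=np.arange(r0,r1,.5);P=np.stack([A[0]+np.outer(np.cos(ang+.151),r),A[1]+np.outer(np.sin(ang+.151),r),np.full((len(ang),len(r)),z)],-1)
    q=proj(c,P.reshape(-1,3)).astype(np.float32).reshape(len(ang),len(r),2)
    return cv2.remap(cv2.cvtColor(c["pixels"],cv2.COLOR_RGB2GRAY),q[...,0],q[...,1],cv2.INTER_LINEAR).mean(1)
def peak(p,ang):
    p=p-np.median(p);i=p.argmax();w=np.clip(p-.4*p[i],0,None);w[np.abs(np.angle(np.exp(1j*(ang-ang[i]))))>.35]=0
    return round(float(ang[i]+np.average(np.angle(np.exp(1j*(ang-ang[i]))),weights=w)),3),round(float(p[i]))
def report(c):
    a=np.arange(0,2*np.pi,.01);b=np.arange(.5,1.3,.005)
    m=peak(prof(c,73,37,51,b),b);l=peak(prof(c,93.5,15,23,a),a);t=peak(prof(c,115,4,10,a),a)
    print("mark",m,"line",l,"timer",t,"line-mark %.3f"%(l[0]-m[0]))
if __name__=="__main__":
    import sys
    for n in sys.argv[1:]: report(load(n))
E
python3 ring.py k1 k2 w1
python3 -c "
from h import *
move([668.3,-156.5,200],1.962)"
```

```text
mark (0.894, 176) line (1.885, 29) timer (5.423, 171) line-mark 0.991
mark (0.891, 169) line (1.877, 22) timer (5.464, 163) line-mark 0.986
mark (0.896, 192) line (1.894, 87) timer (5.295, 151) line-mark 0.998
dp [0.0847, -0.0323, 0.0531] rot [0.003, 0.0027, -0.2391]
```

```bash
python3 -m pendant '{"dp":[[0.04,-0.016,0],[0.085,-0.032,0.03],[0.085,-0.032,0.053],[0.085,-0.032,0.053],[0.085,-0.032,0.053]],"rotation":[[0,0,-0.1],[0,0,-0.25],[0,0,-0.25],[0,0,-0.25],[0,0,-0.25]]}' 0.075|sed -n 1,3p
python3 -c "
from h import *
move([668.3,-156.5,80],1.972)"
```

```text
time: 43.55
tool_pos: [669.2, -157.0, 199.5]
tcp_rot: [3.139, 0.002, 1.972]
dp [0.0011, -0.001, 0.1195] rot [0.0025, 0.0025, 0.0]
```

```bash
python3 -m pendant '{"dp":[[0.0005,-0.0005,0.05],[0.0005,-0.0005,0.09],[0.0005,-0.0005,0.11],[0.0005,-0.0005,0.12],[0.0005,-0.0005,0.12],[0.0005,-0.0005,0.12]],"rotation":[[0,0,0],[0,0,0],[0,0,0],[0,0,0],[0,0,0],[0,0,0]]}'
python3 -c "
from h import *
move([668.3,-156.5,80],1.972)"
```

```text
time: 44.3
tool_pos: [668.7, -156.4, 79.0]
tcp_rot: [3.14, 0.002, 1.973]
contact_force: [-1.1, 0.4, -0.4]
grip_width: 75.0
finger_force: 0.0
dp [0.0001, -0.0004, -0.001] rot [0.0021, 0.002, 0.0006]
```

```bash
python3 -m pendant '{"dp":[[0,0,0],[0,0,0],[0,0,0],[0,0,0],[0,0,0]],"rotation":[[0,0,0],[0,0,0],[0,0,0],[0,0,0],[0,0,0]]}' 0.04
```

```text
time: 44.92
tool_pos: [668.1, -155.9, 77.6]
tcp_rot: [3.141, 0.0, 1.973]
contact_force: [1.4, 0.6, 1.4]
grip_width: 49.1
finger_force: 30.0
```

```bash
python3 -m pendant '{"dp":[[0,0,0],[0,0,0],[0,0,0],[0,0,0],[0,0,0],[0,0,0],[0,0,0]],"rotation":[[0,0,0.1],[0,0,0.2],[0,0,0.3],[0,0,0.4],[0,0,0.5],[0,0,0.5],[0,0,0.5]]}'
python3 -m pendant '{"dp":[[0,0,0],[0,0,0],[0,0,0]],"rotation":[[0,0,0],[0,0,0],[0,0,0]]}' 0.075
python3 -m pendant '{"dp":[[0,0,-0.05],[0,0,-0.07],[0,0,-0.07],[0,0,-0.07]],"rotation":[[0,0,0],[0,0,0],[0,0,-0.12],[0,0,-0.24]]}' | sed -n 2,4p
python3 - <<'E'
from h import *
import ring
c=cap('top','top7');c2=cap('scene','s2');ring.report(c);ring.report(c2)
move([668.3,-156.5,148],1.967)
E
```

```text
time: 45.8
tool_pos: [668.6, -155.8, 77.6]
tcp_rot: [3.14, -0.0, 1.475]
contact_force: [5.5, 2.4, 1.7]
grip_width: 49.4
finger_force: 30.0
time: 46.18
tool_pos: [667.2, -156.1, 77.0]
tcp_rot: [-3.14, 0.0, 1.473]
contact_force: [0.3, 0.6, 0.5]
grip_width: 72.8
finger_force: 0.0
tool_pos: [667.5, -156.1, 147.7]
tcp_rot: [-3.142, 0.0, 1.717]
contact_force: [-1.0, -0.0, -0.6]
mark (0.562, 28) line (4.468, 13) timer (3.606, 4) line-mark 3.906
mark (0.888, 70) line (1.4, 83) timer (4.518, 73) line-mark 0.512
dp [-0.0006, 0.0008, -0.0007] rot [-0.0005, -0.0, -0.2532]
```

```bash
python3 ring.py s1 s2
python3 -m pendant '{"dp":[[0,0.001,0],[0,0.001,0],[0,0.001,0.04],[0,0.001,0.07],[0,0.001,0.07],[0,0.001,0.07]],"rotation":[[0,0,-0.13],[0,0,-0.254],[0,0,-0.254],[0,0,-0.254],[0,0,-0.254],[0,0,-0.254]]}'
```

```text
mark (0.925, 68) line (1.808, 28) timer (4.707, 101) line-mark 0.883
mark (0.888, 70) line (1.4, 83) timer (4.518, 73) line-mark 0.512
time: 47.52
tool_pos: [668.7, -155.9, 77.4]
tcp_rot: [-3.141, -0.0, 1.965]
contact_force: [-0.2, 0.5, 0.5]
grip_width: 74.9
finger_force: 0.0
```

```bash
python3 -m pendant '{"dp":[[0,0,0],[0,0,0],[0,0,0],[0,0,0],[0,0,0]],"rotation":[[0,0,0],[0,0,0],[0,0,0],[0,0,0],[0,0,0]]}' 0.04|sed -n 2,6p
python3 -m pendant '{"dp":[[0,0,0],[0,0,0],[0,0,0],[0,0,0],[0,0,0],[0,0,0],[0,0,0]],"rotation":[[0,0,0.1],[0,0,0.2],[0,0,0.3],[0,0,0.4],[0,0,0.49],[0,0,0.49],[0,0,0.49]]}'|sed -n 2,6p
python3 -m pendant '{"dp":[[0,0,0],[0,0,0],[0,0,0]],"rotation":[[0,0,0],[0,0,0],[0,0,0]]}' 0.075|sed -n 2,6p
python3 -m pendant '{"dp":[[0,0,-0.05],[0,0,-0.11],[0,0,-0.17],[0,0,-0.2],[0,0,-0.2]],"rotation":[[0,0,0],[0,0,0],[0,0,-0.12],[0,0,-0.247],[0,0,-0.247]]}' | sed -n 2,4p
python3 -c "
from h import *
move([650,-223,300],1.722)"
```

```text
tool_pos: [668.3, -156.0, 77.5]
tcp_rot: [-3.141, -0.0, 1.967]
contact_force: [-4.1, -0.8, 2.9]
grip_width: 49.5
finger_force: 30.0
tool_pos: [668.6, -156.0, 77.5]
tcp_rot: [-3.142, 0.0, 1.478]
contact_force: [-4.4, -1.8, 3.9]
grip_width: 49.7
finger_force: 30.0
tool_pos: [668.9, -155.6, 77.1]
tcp_rot: [3.141, -0.0, 1.477]
contact_force: [-0.5, 0.3, -0.2]
grip_width: 73.4
finger_force: 0.0
tool_pos: [669.8, -156.0, 280.6]
tcp_rot: [3.136, 0.003, 1.724]
contact_force: [0.0, -0.4, -1.8]
dp [-0.0633, -0.0297, -0.0194] rot [0.0058, 0.003, 0.002]
```

```bash
python3 -m pendant '{"dp":[[-0.063,-0.03,-0.019],[-0.063,-0.03,-0.019],[-0.063,-0.03,-0.019],[-0.063,-0.03,-0.019]],"rotation":[[0,0,0],[0,0,0],[0,0,0],[0,0,0]]}'|sed -n 1,3p
python3 - <<'E'
from h import *
import ring
c=cap('wrist','k3');ring.report(c);ring.report(load('k1'))
a=np.arange(0,2*np.pi,.01);p=ring.prof(c,93.5,15,23,a);print([(round(a[i],1),int(p[i])) for i in range(0,628,20)])
move([540,-60,310],1.722)
E
```

```text
time: 50.52
tool_pos: [648.8, -221.4, 295.0]
tcp_rot: [-3.14, -0.002, 1.724]
mark (0.894, 177) line (0.867, 31) timer (5.409, 168) line-mark -0.027
mark (0.894, 176) line (1.885, 29) timer (5.423, 171) line-mark 0.991
[(np.float64(0.0), 221), (np.float64(0.2), 223), (np.float64(0.4), 224), (np.float64(0.6), 226), (np.float64(0.8), 252), (np.float64(1.0), 240), (np.float64(1.2), 228), (np.float64(1.4), 228), (np.float64(1.6), 230), (np.float64(1.8), 230), (np.float64(2.0), 230), (np.float64(2.2), 230), (np.float64(2.4), 230), (np.float64(2.6), 229), (np.float64(2.8), 228), (np.float64(3.0), 227), (np.float64(3.2), 226), (np.float64(3.4), 225), (np.float64(3.6), 224), (np.float64(3.8), 222), (np.float64(4.0), 221), (np.float64(4.2), 218), (np.float64(4.4), 213), (np.float64(4.6), 214), (np.float64(4.8), 213), (np.float64(5.0), 214), (np.float64(5.2), 216), (np.float64(5.4), 218), (np.float64(5.6), 218), (np.float64(5.8), 220), (np.float64(6.0), 220), (np.float64(6.2), 221)]
dp [0.1761, -0.0829, -0.0144] rot [-0.0012, -0.0012, 0.0027]
```

```bash
python3 -m pendant '{"dp":[[0.1,-0.083,-0.014],[0.14,-0.083,-0.014],[0.14,-0.083,-0.014],[0.14,-0.083,-0.014],[0.14,-0.083,-0.014]],"rotation":[[0,0,0],[0,0,0],[0,0,0],[0,0,0],[0,0,0]]}' |sed -n 1,3p
python3 - <<'E'
from h import *
c=cap('wrist','f1');g=cv2.cvtColor(c["pixels"],cv2.COLOR_RGB2GRAY)
R=Ro.from_euler('z',.151).as_matrix();t=np.array([628.8,25.5,0])
x=np.arange(-124,-66,2.)
print("x    ",x.astype(int).tolist())
for y in (70,55,0,-20,-55,-65,-75,-85,-98,-106):
    P=np.c_[x,np.full_like(x,y),np.full_like(x,198)]@R.T+t;q=proj(c,P).astype(np.float32);print(y,q[0].round(),cv2.remap(g,q[:,None,0],q[:,None,1],cv2.INTER_LINEAR).ravel().tolist())
h=cv2.cvtColor(c["pixels"],cv2.COLOR_RGB2HSV);m=cv2.inRange(h,(105,120,40),(125,255,255));n,l,s,ce=cv2.connectedComponentsWithStats(m);print([(np.round(ce[i],1).tolist(),s[i].tolist()) for i in range(1,n) if s[i,4]>40])
E
```

```text
time: 51.2
tool_pos: [545.8, -96.7, 310.3]
tcp_rot: [3.141, 0.001, 1.725]
x     [-124, -122, -120, -118, -116, -114, -112, -110, -108, -106, -104, -102, -100, -98, -96, -94, -92, -90, -88, -86, -84, -82, -80, -78, -76, -74, -72, -70, -68]
70 [286. -16.] [0, 0, 0, 0, 0, 0, 0, 0, 0, 0, 0, 0, 0, 0, 0, 0, 0, 0, 0, 0, 0, 0, 0, 0, 0, 0, 0, 0, 0]
55 [286.   5.] [28, 29, 27, 29, 28, 29, 32, 33, 81, 157, 121, 96, 87, 99, 122, 237, 247, 245, 183, 84, 111, 120, 111, 114, 122, 123, 126, 112, 117]
0 [288.  77.] [181, 39, 36, 35, 35, 39, 38, 38, 38, 39, 41, 44, 101, 71, 48, 54, 56, 55, 54, 55, 85, 234, 248, 247, 247, 248, 247, 212, 223]
-20 [288. 101.] [36, 37, 38, 35, 35, 38, 38, 39, 40, 43, 43, 46, 102, 64, 49, 54, 55, 56, 55, 57, 91, 237, 248, 248, 248, 248, 247, 217, 229]
-55 [289. 141.] [31, 31, 34, 34, 36, 37, 35, 37, 41, 41, 42, 46, 122, 148, 134, 194, 198, 176, 145, 243, 248, 247, 247, 247, 247, 248, 247, 237, 230]
-65 [289. 152.] [31, 32, 34, 35, 34, 36, 36, 39, 39, 40, 42, 47, 122, 187, 194, 237, 242, 232, 185, 242, 247, 248, 248, 248, 248, 248, 247, 228, 232]
-75 [289. 163.] [29, 30, 31, 33, 34, 34, 35, 36, 37, 41, 41, 47, 127, 152, 185, 238, 240, 232, 238, 246, 247, 247, 248, 247, 247, 248, 247, 245, 236]
-85 [290. 173.] [28, 29, 30, 32, 34, 35, 34, 34, 36, 37, 37, 46, 139, 175, 184, 239, 240, 221, 146, 131, 130, 132, 138, 139, 138, 138, 137, 139, 139]
-98 [290. 186.] [29, 28, 29, 30, 32, 32, 33, 35, 35, 35, 36, 44, 143, 224, 209, 239, 241, 234, 192, 243, 247, 247, 242, 241, 243, 243, 243, 243, 243]
-106 [290. 195.] [27, 28, 29, 30, 31, 32, 32, 32, 34, 34, 35, 51, 159, 229, 242, 247, 242, 102, 114, 197, 206, 206, 184, 92, 52, 52, 52, 52, 53]
[([431.1, 7.7], [413, 0, 41, 20, 588]), ([428.8, 51.8], [410, 32, 38, 41, 1157]), ([541.4, 79.4], [523, 34, 42, 94, 1679]), ([423.4, 104.1], [406, 87, 35, 35, 957]), ([419.5, 150.7], [403, 135, 34, 33, 856])]
```

```bash
python3 -c "
from plant import workorder
print(workorder.close_job())"
```

```text
the job is handed in; nothing more can be done
None
```

I've handed the job in: all four tubes stand in the shaker wells, the door is on both pins and shut, and the speed ring is within about 0.03 rad of the long mark with the timer knob unmoved; it took 51 s of the 210 s.

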